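Put two vacuum filter holders back together

TASK

Put the two washed vacuum filter holders back together, a wide one and a narrow one, each on the stand of its own size. From the bottom up: the perforated support screen lies flat in the recess of the stand, the funnel stands upright over it with its skirt fully down around the stand's head, and the lid with the knob sits level on the mouth of the wide funnel. Set the funnels and the lid down without dropping them, and leave the amber bottle and the wash bottle standing where they are.

Things in the scene. Friction and masses are not known exactly. Their poses are not given: they have to be found in the camera images.
- seat_large (a point): Wide filter stand, fixed, steel: round foot 100 mm across, 28 mm column with a stopcock, round head 62 mm across with an open recess on top, 50 mm across at its floor, flaring to 56 mm at its rim. This point is the centre of the recess floor, 55 mm above the bench; the rim is 5 mm higher. z up.
- seat_small (a point): Narrow filter stand, fixed, steel: the same with an 80 mm foot, a 20 mm column and a head 41 mm across; recess 29 mm across at its floor, 35 mm at its rim. This point is the centre of the recess floor, 45 mm above the bench; the rim is 5 mm higher. z up.
- screen_large_center (a point): Large support screen: flat, loose steel disc dotted with dark holes, 47 mm across, 8 mm thick, lying flat on the bench. This point is its centre. In the recess of the wide stand its top is 3 mm above the rim. z up.
- screen_small_center (a point): Small support screen: the same, 26 mm across, 8 mm thick, for the narrow stand. This point is its centre. In the recess its top is 3 mm above the rim. z up.
- funnel_large_center (a point): Wide funnel: loose steel tube, open top, 54 mm outside, 48 mm inside, 92 mm high, 0.3 kg, standing on a flared skirt (lowest 14 mm, 81 mm across). The skirt's hollow, 11 mm deep, 75 mm wide at its mouth and 67 mm at its ceiling, goes over the wide stand's head until the ceiling rests on the screen. This point is its centre, 46 mm above its underside; fully down, 43 mm above the recess floor. z up.
- funnel_small_center (a point): Narrow funnel (no lid): the same shape, 32 mm outside, 82 mm high, 0.14 kg, skirt 60 mm across. The skirt's hollow, 11 mm deep, is 54 mm wide at its mouth and 46 mm at its ceiling; it goes over the narrow stand's head. This point is its centre, 41 mm above its underside; fully down, 38 mm above the recess floor. z up.
- lid_center (a point): Lid of the wide funnel: loose steel disc 59 mm across, 4 mm thick, with a round knob on top, 16 mm across, 20 mm high; below it a tapered plug, 6 mm deep and at most 40 mm across, on which it stands. 30 mm high in all. This point is on its axis half-way up: 5 mm above the disc's top face, 15 mm below the knob's top. Seated, it is 55 mm above the funnel's centre. z up.
- reagent_bottle_center (a point): Bystander: loose amber glass bottle with a blue cap, 56 mm across, 122 mm high. This point is its centre, 61 mm up.
- wash_bottle_center (a point): Bystander: loose white plastic wash bottle, 58 mm across, with a bent spout reaching 46 mm to one side, 157 mm high. This point is on its axis, 75 mm up.
There are look-alikes about, which are no part of the job. What is shaped like the part that bears lid_center but brown is not meant.

How it is judged:
By the outcome, as a careful person would: the job done as asked, in the order asked, and still so for the second after the job is handed in, with the robot touching nothing.
It also fails if it takes over 138 s, if anything falls off the work surface, if the arm or the gripper's body presses on something with over 40 N, if the wrist force passes 120 N, or if a joint passes its speed limit or range.

ROBOT

A 7-joint arm with a two-finger parallel gripper is mounted at the origin on the work surface. World frame = base frame: x ahead of the robot, y to its left, z up, the work surface at z = 0. Lengths are in m, angles in rad, forces in N, time in s.
With the tool pointing down it reaches from about 0.4 to 0.85 m from the base axis. Payload 10.4 kg.
Tool frame: the origin (TCP) lies at the very end of the fingers, on their centre line; the grasp point (between the pads) lies r.grasp_offset behind it (r.grasp_offset is the distance from the TCP to the grasp point, in m); z points along the fingers, y is the direction in which the jaws open and shut (so a half turn about z gives the same grasp; the last joint's range is limited). The gripper opens to 87 mm and grips with 3 to 60 N. Pads are 19 mm wide; open, the fingers measure 117 mm over their backs; the gripper's body (75 mm by 190 mm) begins 51 mm behind the grasp point.
Start: joints at [1.197, 0.332, -0.065, 1.46, 0.022, 1.35, -0.088], TCP at [0.215, -0.587, 0.223] pointing down, gripper open.
Joint ranges: [-2.6, 2.6], [-0.5, 2.12], [-1.47, 1.34], [0.16, 2.42], [-1.27, 4.41], [0.06, 2.06], [-2.6, 2.6]. Speed limits (rad/s): [2.22, 2.22, 2.79, 2.79, 3.14, 3.14, 3.14].

INTERFACE

Orientations are given as a unit quaternion [x, y, z, w].
In Python, from bench import read_state, cams, job, r gives the robot as it stands. The module is installed in compiled form; this text tells all that it offers.
- The arm moves only by the tool arm_command, never from a script. Its argument "increments" is a list of rows, each an object of numbers: "gripper": the opening in per cent of the stroke, from 0 (shut) to 100 (fully open); "dx", "dy", "dz": the shift along the tool's x, y, z in m; "spin": the turn about the tool's z in degrees. In form: [{"gripper": .., "dx": .., "dy": .., "dz": .., "spin": ..}, ...]. A call has exactly 8 rows; each row shifts and turns the commanded pose from where the row before left it, along the tool's axes as they then stand; what a row does not reach is not made up. A row lasts 1/8 s, in which the tool goes at most 62.5 mm and 10.7 degrees, less where a joint would pass 70% of its speed; a pose out of reach is approached as far as the arm can. A call with a gripper value outside its range is refused whole. The fingers move at their own pace and stop on an object; "grip_force" is the grip in N (left out, the last holds). Time passes only in rows, so rows that do not move let the fingers close, or fill a call up. It gives the time, the measured TCP pose, the force and the opening at its end, in the units of the state.
- read_state(): the state, without advancing time (a new reading comes with each control period).
- cams.camera(name): name is "scene" or "top"; returns the picture (384x512x3 uint8, red, green, blue); there is no depth.
- cams.camera_info(name): a dict with "K" (3x3 intrinsics, pixels), "rvec" (rotation vector, rad) and "tvec" (3), from world to camera coordinates, as OpenCV has them. Camera axes: x right, y down, z forward; pixel columns grow to the right and rows downward; lengths in m; the calibration is good to about 2 mm. A picture is of the moment at which its call begins. camera_info takes no time and is no camera call.
- job.close_job(): hands the job in, once; it reports no verdict.
The state is a dict: "time": time; "joint_positions": joint angles; "joint_vel": joint speeds; "joint_torque": joint torques, N m; "ee_pos": TCP position; "eef_rot": TCP orientation; "ft_force": force on the tool from outside, world axes, zero at the start; "torque": the same for the moment, N m; "width": finger opening in m.
Only numpy, scipy, OpenCV 4.12 (cv2) and the standard library are available. Lean on these libraries where they do the work, as an engineer would, in place of code of your own. Each camera call takes 0.05 s, during which the arm holds its last target.

## Working session

There is one attempt and no reset: what is moved stays moved. The work goes in short steps, Python scripts to look and compute and a tool call to move; the robot and the scene stay as the last step left them, time stands still between calls to the robot, and variables do not carry over. Pictures are saved under pics/ and viewed, and the job is handed in when it is done.

Besides the shell and the picture viewer there is one more tool, called after "Emit:" by a JSON object that holds its "name" and its "arguments", one argument or row to a line. arm_command: Moves the arm, as the interface text tells. Its arguments: {"type":"object","properties":{"increments":{"type":"array","items":{"type":"object","properties":{"gripper":{"type":"number"},"dx":{"type":"number"},"dy":{"type":"number"},"dz":{"type":"number"},"spin":{"type":"number"}}}},"grip_force":{"type":"number"}},"required":["increments"]}

```bash
mkdir -p pics; python3 - <<'E'
from bench import read_state,cams,r
import cv2
for n in("scene","top"):
    im=cams.camera(n); cv2.imwrite(f"pics/{n}0.png",im[:,:,::-1]); i=cams.camera_info(n); print(n,i)
print(read_state(), r.grasp_offset)
E
```

```text
scene {'K': array([[486.08412433,   0.        , 253.77297968],
       [  0.        , 486.08412433, 196.03985371],
       [  0.        ,   0.        ,   1.        ]]), 'rvec': array([ 1.10139762,  2.58871227, -0.74344526]), 'tvec': array([ 0.37197938, -0.27821346,  1.82638392])}
top {'K': array([[457.52047534,   0.        , 256.01287425],
       [  0.        , 457.52047534, 192.06311169],
       [  0.        ,   0.        ,   1.        ]]), 'rvec': array([ 2.10563757, -2.12776097,  0.15736927]), 'tvec': array([0.02296512, 0.50029449, 1.2506057 ])}
{'time': 0.1, 'joint_positions': array([ 1.19738576,  0.33277111, -0.06468716,  1.46087237,  0.02158418,
        1.34990336, -0.08849206]), 'joint_vel': array([-1.02317106e-03, -1.62311539e-03,  1.08811182e-03, -9.15606426e-04,
       -2.56578658e-04, -4.59386784e-05, -3.68856287e-04]), 'joint_torque': array([ 1.42712401e-03, -6.24547148e+01,  2.47092394e-02, -3.90719461e+01,
       -6.14312128e-02,  3.65193968e-02,  4.49815775e-05]), 'ee_pos': array([ 0.21465905, -0.58660331,  0.22184974]), 'eef_rot': array([ 9.84654665e-01,  1.74513021e-01, -1.33138575e-04, -6.15552309e-04]), 'ft_force': array([ 0.22058479,  0.27046688, -0.89735206]), 'torque': array([-0.02178873,  0.03944659, -0.03229075]), 'width': 0.08708314274304471} 0.0187
```

View pics/scene0.png

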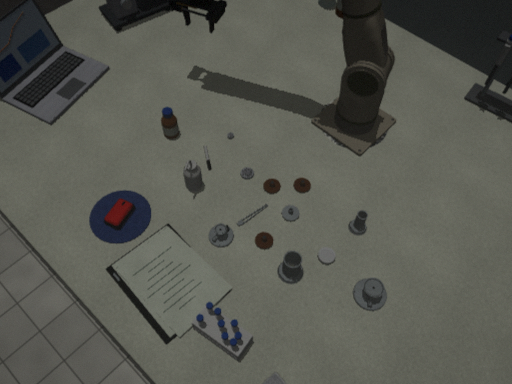

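View pics/top0.png

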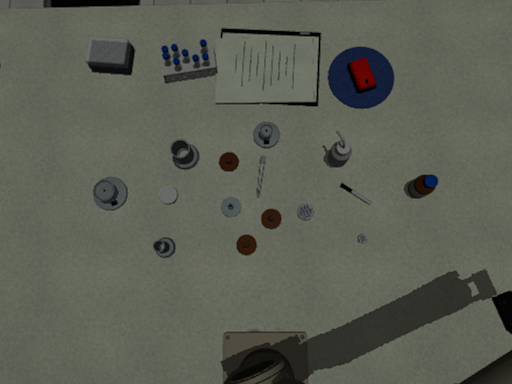

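```bash
cat > h.py <<'E'
import numpy as np, cv2
from bench import read_state,cams,r
def ray(n,uv):
    i=cams.camera_info(n);R,_=cv2.Rodrigues(i["rvec"])
    p=cv2.undistortPoints(np.array([[uv]],float),i["K"],None)[0,0]
    return -R.T@i["tvec"], R.T@np.array([p[0],p[1],1])
def plane(n,uv,z):
    c,d=ray(n,uv); return c+d*(z-c[2])/d[2]
def proj(n,P):
    i=cams.camera_info(n); return cv2.projectPoints(np.array([P],float),i["rvec"],i["tvec"],i["K"],None)[0][0,0]
def tri(a,b):
    c1,d1=ray("scene",a);c2,d2=ray("top",b)
    A=np.stack([d1,-d2],1);s=np.linalg.lstsq(A,c2-c1,rcond=None)[0]
    return (c1+d1*s[0]+c2+d2*s[1])/2, np.linalg.norm(c1+d1*s[0]-c2-d2*s[1])
def crop(n,im,P,h,k,name):
    u,v=map(int,proj(n,P)); c=im[max(v-h,0):v+h,max(u-h,0):u+h,::-1]
    cv2.imwrite(name,cv2.resize(c,None,fx=k,fy=k,interpolation=cv2.INTER_CUBIC)); print(name,"origin",max(u-h,0),max(v-h,0))
E
python3 - <<'E'
from h import *
im=cv2.imread("pics/top0.png")
c=np.clip(im[110:270,80:280].astype(float)*1.6,0,255).astype('uint8');cv2.imwrite("pics/t1.png",cv2.resize(c,None,fx=4,fy=3.75 and 4,interpolation=cv2.INTER_CUBIC)[:600])
c=np.clip(im[110:260,250:450].astype(float)*1.6,0,255).astype('uint8');cv2.imwrite("pics/t2.png",cv2.resize(c,None,fx=4,fy=4,interpolation=cv2.INTER_CUBIC))
im=cv2.imread("pics/scene0.png")
c=np.clip(im[160:310,200:400].astype(float)*1.6,0,255).astype('uint8');cv2.imwrite("pics/s1.png",cv2.resize(c,None,fx=4,fy=4,interpolation=cv2.INTER_CUBIC))
for uv,z in [((110,193),.06),((266,134),.05),((183,152),.09),((163,246),.08),((231,207),.03),((168,195),.01),((305,212),.008),((362,239),.008),((228,161),.01),((271,218),.01),((246,244),.01),((430,182),.12),((340,150),.1)]: print(uv,plane("top",uv,z).round(3))
E
```

```text
(110, 193) [0.5   0.429 0.06 ]
(266, 134) [ 0.669 -0.013  0.05 ]
(183, 152) [0.608 0.219 0.09 ]
(163, 246) [0.349 0.27  0.08 ]
(231, 207) [0.461 0.09  0.03 ]
(168, 195) [0.501 0.276 0.01 ]
(305, 212) [ 0.447 -0.122  0.008]
(362, 239) [ 0.368 -0.281  0.008]
(228, 161) [0.601 0.101 0.01 ]
(271, 218) [ 0.43  -0.024  0.01 ]
(246, 244) [0.357 0.048 0.01 ]
(430, 182) [ 0.508 -0.445  0.12 ]
(340, 150) [ 0.605 -0.215  0.1  ]
```

View pics/t1.png

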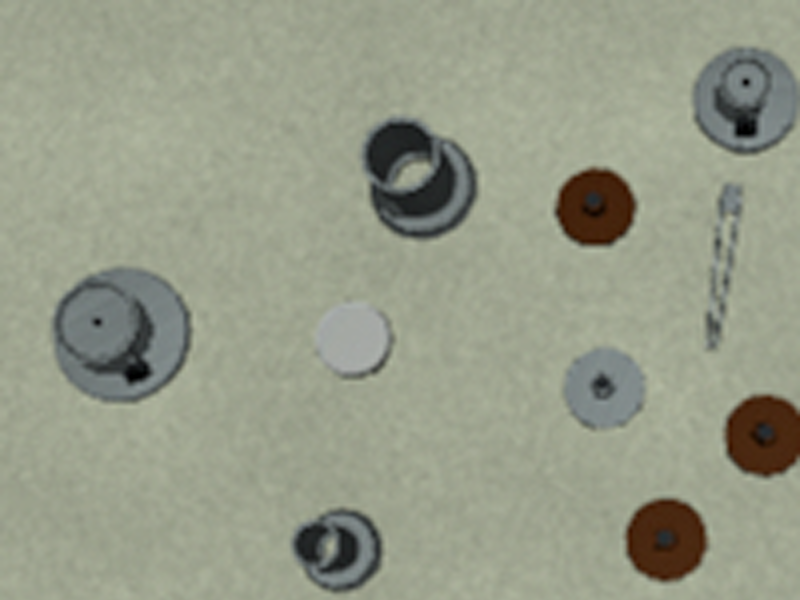

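View pics/t2.png

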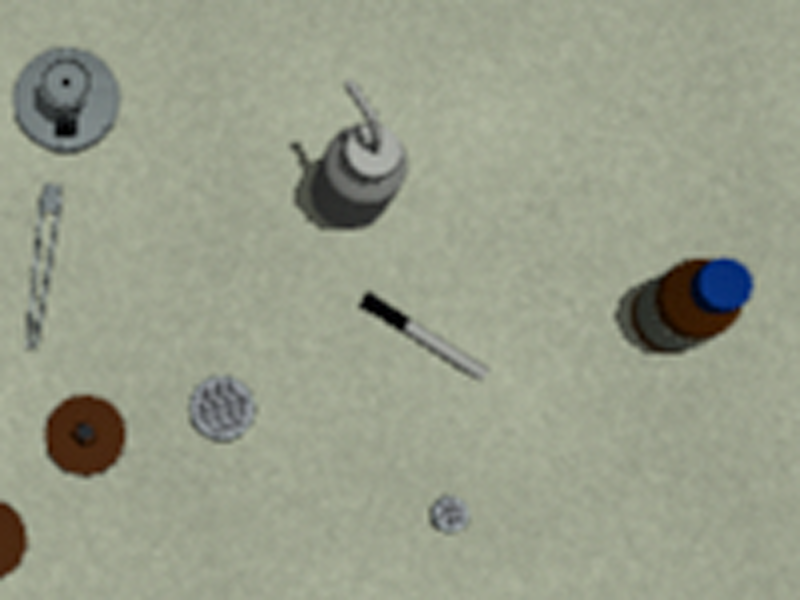

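View pics/s1.png

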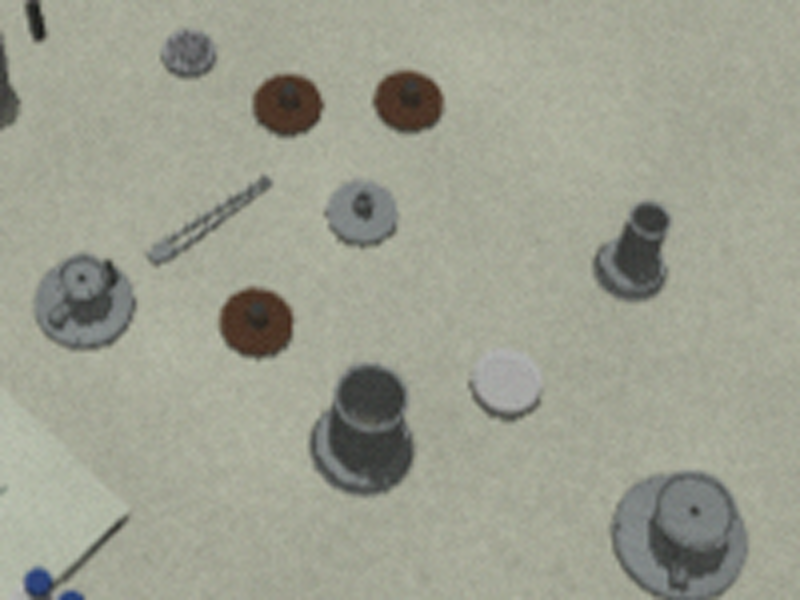

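```bash
python3 - <<'E'
from h import *
def lab(n):
    im=cv2.imread(f"pics/{n}0.png"); L=cv2.cvtColor(im,cv2.COLOR_BGR2LAB).astype(int)
    bg=cv2.medianBlur(cv2.cvtColor(im,cv2.COLOR_BGR2LAB),0+101).astype(int) 
    d=np.abs(L-bg); m=((d[:,:,0]>22)|(d[:,:,1]+d[:,:,2]>9)).astype('uint8')
    m=cv2.morphologyEx(m,cv2.MORPH_OPEN,np.ones((2,2),np.uint8)); return im,m
for n,pts in {"top":{"wstand":(110,193),"nstand":(266,134),"wfun":(185,153),"nfun":(164,246),"lid":(231,207),"SL":(305,212),"SS":(362,239)},
 "scene":{"wstand":(370,293),"nstand":(221,235),"wfun":(290,267),"nfun":(359,222),"lid":(290,213),"SL":(247,173),"SS":(230,135)}}.items():
    im,m=lab(n); cv2.imwrite(f"pics/m_{n}.png",m*255)
    cs,_=cv2.findContours(m,cv2.RETR_EXTERNAL,cv2.CHAIN_APPROX_NONE)
    for k,p in pts.items():
        c=max(cs,key=lambda c:cv2.pointPolygonTest(c,p,True)); f=np.zeros_like(m);cv2.drawContours(f,[c],-1,1,-1);M=cv2.moments(f,True)
        cen=(M["m10"]/M["m00"],M["m01"]/M["m00"]); print(n,k,np.round(cen,2),int(M["m00"]),cv2.boundingRect(c),plane(n,cen,.004).round(4))
    c=None
# dark dots
for k,(a,b) in {"w":((373,288),(104,190.5)),"n":((220,229.5),(266,130.5))}.items():
    res=[]
    for n,(u,v) in (("scene",a),("top",b)):
        g=cv2.imread(f"pics/{n}0.png",0).astype(float); u=int(u);v=int(v)
        w=g[v-4:v+5,u-4:u+5]; print(k,n,"\n",w.astype(int))
E
```

```text
top wstand [111.13 194.25] 923 (94, 178, 35, 34) [0.5067 0.4457 0.004 ]
top nstand [266.7  135.61] 520 (255, 123, 26, 27) [ 0.6784 -0.0144  0.004 ]
top wfun [184.99 155.68] 662 (172, 141, 28, 30) [0.6204 0.2294 0.004 ]
top nfun [165.43 247.97] 366 (154, 238, 23, 21) [0.3479 0.2806 0.004 ]
top lid [233.45 208.26] 107 (227, 202, 14, 14) [0.4607 0.0848 0.004 ]
top SL [305.68 213.25] 201 (298, 206, 16, 16) [ 0.4437 -0.1241  0.004 ]
top SS [362.28 239.08] 65 (358, 235, 10, 9) [ 0.3677 -0.283   0.004 ]
scene wstand [372.44 294.81] 746 (354, 279, 34, 33) [0.505  0.4597 0.004 ]
scene nstand [221.79 236.63] 470 (210, 225, 25, 24) [ 0.6819 -0.0048  0.004 ]
scene wfun [291.7  268.86] 651 (278, 252, 27, 33) [0.6101 0.2299 0.004 ]
scene nfun [359.29 224.61] 336 (349, 211, 20, 26) [0.3393 0.2855 0.004 ]
scene lid [292.94 215.05] 142 (285, 207, 15, 16) [0.4631 0.1062 0.004 ]
scene SL [248.1  174.47] 126 (242, 169, 13, 12) [ 0.449 -0.113  0.004]
scene SS [231.31 136.91] 35 (229, 134, 6, 7) [ 0.3716 -0.273   0.004 ]
w scene 
 [[78 76 79 78 78 79 77 78 78]
 [77 76 77 77 77 78 78 78 78]
 [77 76 75 73 6
[... 334 characters left out ...]
 39  8 52 76 74 73]
 [76 76 76 62 48 63 75 73 74]
 [75 75 76 76 76 75 74 76 75]
 [75 74 73 74 75 75 75 74 75]
 [73 73 74 75 75 74 74 75 76]]
n scene 
 [[74 62 63 64 70 68 67 64 70]
 [58 70 79 82 81 82 78 71 61]
 [66 80 81 83 83 78 81 83 76]
 [75 83 83 73 64 78 80 82 82]
 [75 80 83 59 35 63 79 81 81]
 [74 81 81 69 58 69 81 81 80]
 [69 78 82 80 82 82 82 84 72]
 [68 70 77 82 82 82 69 79 70]
 [61 58 77 83 84 85 63 66 57]]
n top 
 [[52 57 66 73 77 72 68 52 43]
 [55 72 80 80 80 79 79 72 53]
 [76 80 80 81 81 81 80 80 75]
 [83 81 82 71 58 71 82 81 82]
 [82 80 81 54  0 51 82 81 81]
 [80 79 80 65 45 64 79 80 80]
 [74 81 80 82 81 79 80 81 73]
 [63 78 80 81 82 81 82 79 61]
 [61 65 76 81 81 81 76 66 57]]
```

```bash
python3 - <<'E'
from h import *
for k,(a,b) in {"w":((373.05,287.55),(103.97,190.02)),"n":((220.0,229.0),(266.0,129.97))}.items():
    print(k,tri(a,b),plane("scene",a,.055 if k=="w" else .045),plane("top",b,.055 if k=="w" else .045))
for n,pts in {"top":{"lid":(231,207),"SL":(305,212),"SS":(362,239),"nfun":(164,246),"wfun":(185,153)},
 "scene":{"lid":(290,213),"SL":(247,173),"SS":(230,135),"nfun":(359,222),"wfun":(290,267)}}.items():
    im=cv2.imread(f"pics/{n}0.png").astype(float)
    ch=cv2.GaussianBlur(im[:,:,0]/(im[:,:,1]+1),(3,3),0.7); bg=cv2.medianBlur((ch*150).clip(0,255).astype('uint8'),61)/150.
    d=ch-bg
    m=(d>0.06).astype('uint8'); m=cv2.morphologyEx(m,cv2.MORPH_CLOSE,np.ones((3,3),np.uint8))
    cv2.imwrite(f"pics/m2_{n}.png",m*255)
    cs,_=cv2.findContours(m,cv2.RETR_EXTERNAL,cv2.CHAIN_APPROX_NONE)
    for k,p in pts.items():
        c=max(cs,key=lambda c:cv2.pointPolygonTest(c,p,True)); f=np.zeros_like(m);cv2.drawContours(f,[c],-1,1,-1);M=cv2.moments(f,True)
        cen=(M["m10"]/M["m00"],M["m01"]/M["m00"]); print(n,k,np.round(cen,2),int(M["m00"]),cv2.boundingRect(c),plane(n,cen,.004).round(4),plane(n,cen,.008).round(4))
E
```

```text
w (array([0.50967936, 0.45025461, 0.05405582]), np.float64(0.0024283702185647453)) [0.50935328 0.45129797 0.055     ] [0.51012064 0.44882985 0.055     ]
n (array([ 0.68171791, -0.01184592,  0.04638444]), np.float64(0.0020108926604159635)) [ 0.68076371 -0.01152251  0.045     ] [ 0.68274848 -0.01267742  0.045     ]
top lid [230.69 206.54] 317 (221, 197, 20, 20) [0.4659 0.0929 0.004 ] [0.4653 0.0925 0.008 ]
top SL [305.08 211.5 ] 212 (297, 204, 17, 16) [ 0.4488 -0.1225  0.004 ] [ 0.4483 -0.1222  0.008 ]
top SS [362. 238.] 69 (358, 234, 9, 9) [ 0.3708 -0.2823  0.004 ] [ 0.3705 -0.2815  0.008 ]
top nfun [163.93 246.88] 332 (153, 238, 22, 19) [0.351 0.285 0.004] [0.3508 0.2841 0.008 ]
top wfun [183.76 153.97] 634 (170, 139, 29, 30) [0.6257 0.2332 0.004 ] [0.6246 0.2324 0.008 ]
scene lid [290.14 212.43] 201 (282, 205, 17, 15) [0.462  0.0929 0.004 ] [0.464  0.0943 0.008 ]
scene SL [246.83 172.56] 115 (241, 167, 13, 12) [ 0.4462 -0.1217  0.004 ] [ 0.4482 -0.1198  0.008 ]
scene SS [230.12 134.88] 26 (227, 133, 7, 5) [ 0.3679 -0.2829  0.004 ] [ 0.3702 -0.2805  0.008 ]
scene nfun [358.48 224.07] 241 (350, 211, 17, 23) [0.3395 0.2824 0.004 ] [0.3418 0.2832 0.008 ]
scene wfun [288.76 270.45] 238 (278, 259, 24, 24) [0.6204 0.2269 0.004 ] [0.6219 0.2278 0.008 ]
```

View pics/m2_top.png

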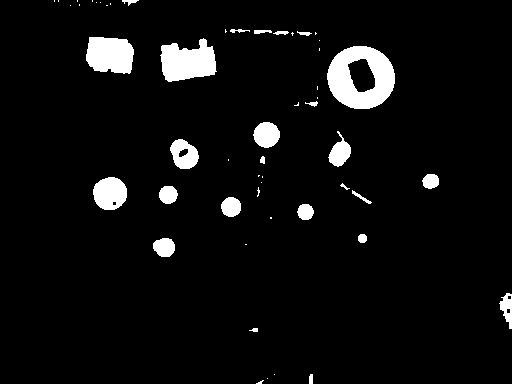

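View pics/m2_scene.png

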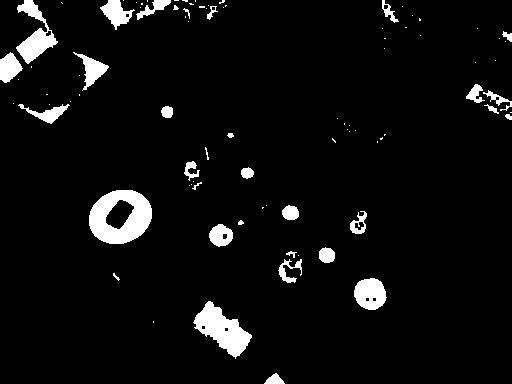

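```bash
python3 - <<'E'
from h import *
print(plane("top",(184.8,154.8),.004),plane("top",(164.4,247),.004))
# scene skirt centre estimate from s1 crop /4 + (200,160)
print(plane("scene",(200+362/4-.4,160+445/4-.4),.004),plane("scene",(200+631/4-.4,160+265/4-.4),.004))
# rims: scene rim ellipse centre / top rim
print(tri((200+371/4-.4,160+392/4-.4),(80+401/4-.4,110+155/4-.4)),tri((200+650/4-.4,160+217/4-.4),(80+316/4-.4,110+546/4-.4)))
p=np.array
for P in [(.369,-.282,.1)]: print(P, p(P)-read_state()["ee_pos"])
E
```

```text
[0.62312226 0.22999374 0.004     ] [0.35068196 0.28363591 0.004     ]
[0.61852858 0.23071283 0.004     ] [0.34739895 0.28376887 0.004     ]
(array([0.61742696, 0.22809666, 0.09391641]), np.float64(0.001859953342195223)) (array([0.34813889, 0.2827754 , 0.08134479]), np.float64(0.002179923380454156))
(0.369, -0.282, 0.1) [ 0.15434095  0.30460331 -0.12184974]
```

Emit:
{"name": "arm_command", "arguments": {
  "increments": [
    {"gripper":60,"spin":-10},
    {"gripper":60,"spin":-10},
    {"gripper":60,"spin":-10},
    {"gripper":60,"spin":-10},
    {"gripper":60,"spin":-10},
    {"gripper":60,"spin":-10},
    {"gripper":60,"spin":-9.9},
    {"gripper":60}
  ],
  "grip_force": 20
}}

```text
validation failed for argument at $.in...
```

Emit:
{"name": "arm_command", "arguments": {
  "increments": [
    {"gripper":60,"dx":0,"dy":0,"dz":0,"spin":-10},
    {"gripper":60,"dx":0,"dy":0,"dz":0,"spin":-10},
    {"gripper":60,"dx":0,"dy":0,"dz":0,"spin":-10},
    {"gripper":60,"dx":0,"dy":0,"dz":0,"spin":-10},
    {"gripper":60,"dx":0,"dy":0,"dz":0,"spin":-10},
    {"gripper":60,"dx":0,"dy":0,"dz":0,"spin":-10},
    {"gripper":60,"dx":0,"dy":0,"dz":0,"spin":-10},
    {"gripper":60,"dx":0,"dy":0,"dz":0,"spin":0}
  ],
  "grip_force": 20
}}

```text
time: 1.1
ee_pos: [0.2146, -0.5868, 0.2222]
eef_rot: [0.707, 0.707, 0.0, -0.0]
ft_force: [-0.5, -0.9, -0.6]
width: 0.0523
```

Emit:
{"name": "arm_command", "arguments": {
  "increments": [
    {"gripper":60,"dx":0.0508,"dy":0.0257,"dz":0.02,"spin":0},
    {"gripper":60,"dx":0.0508,"dy":0.0257,"dz":0.02,"spin":0},
    {"gripper":60,"dx":0.0508,"dy":0.0257,"dz":0.02,"spin":0},
    {"gripper":60,"dx":0.0508,"dy":0.0257,"dz":0.02,"spin":0},
    {"gripper":60,"dx":0.0508,"dy":0.0257,"dz":0.02,"spin":0},
    {"gripper":60,"dx":0.0508,"dy":0.0257,"dz":0.02,"spin":0},
    {"gripper":60,"dx":0,"dy":0,"dz":0,"spin":0},
    {"gripper":60,"dx":0,"dy":0,"dz":0,"spin":0}
  ]
}}

```text
time: 2.1
ee_pos: [0.3683, -0.2824, 0.1027]
eef_rot: [0.707, 0.707, -0.0, 0.0]
ft_force: [1.0, -0.6, -0.3]
width: 0.0524
```

Emit:
{"name": "arm_command", "arguments": {
  "increments": [
    {"gripper":60,"dx":0.0,"dy":0.0005,"dz":0.05,"spin":0},
    {"gripper":60,"dx":0,"dy":0,"dz":0.03,"spin":0},
    {"gripper":60,"dx":0,"dy":0,"dz":0.012,"spin":0},
    {"gripper":60,"dx":0,"dy":0,"dz":0.004,"spin":0},
    {"gripper":60,"dx":0,"dy":0,"dz":0.001,"spin":0},
    {"gripper":60,"dx":0,"dy":0,"dz":0,"spin":0},
    {"gripper":60,"dx":0,"dy":0,"dz":0,"spin":0},
    {"gripper":60,"dx":0,"dy":0,"dz":0,"spin":0}
  ]
}}

```text
time: 3.1
ee_pos: [0.3691, -0.282, 0.0059]
eef_rot: [0.707, 0.708, -0.0, 0.0]
ft_force: [-0.4, -0.3, -0.1]
width: 0.0521
```

```bash
python3 - <<'E'
from h import *
P=(.369,-.282,.01)
for n in("top","scene"): crop(n,cams.camera(n),P,40,7,f"pics/a1_{n}.png")
E
```

```text
pics/a1_top.png origin 322 198
pics/a1_scene.png origin 190 94
```

View pics/a1_scene.png

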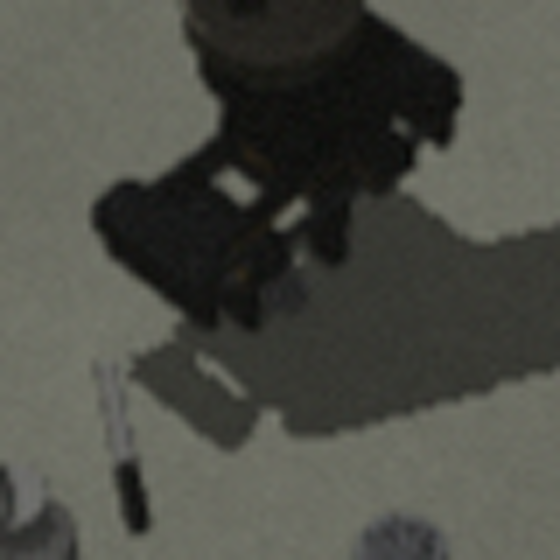

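Emit:
{"name": "arm_command", "arguments": {
  "increments": [
    {"gripper":60,"dx":0.0,"dy":0,"dz":0.0025,"spin":0},
    {"gripper":15,"dx":0,"dy":0,"dz":0,"spin":0},
    {"gripper":15,"dx":0,"dy":0,"dz":0,"spin":0},
    {"gripper":15,"dx":0,"dy":0,"dz":0,"spin":0},
    {"gripper":15,"dx":0,"dy":0,"dz":0,"spin":0},
    {"gripper":15,"dx":0,"dy":0,"dz":0,"spin":0},
    {"gripper":15,"dx":0,"dy":0,"dz":0,"spin":0},
    {"gripper":15,"dx":0,"dy":0,"dz":0,"spin":0}
  ]
}}

```text
time: 4.2
ee_pos: [0.369, -0.2819, 0.0031]
eef_rot: [0.706, 0.708, -0.0, 0.0]
ft_force: [-0.1, -0.1, 0.1]
width: 0.0244
```

Emit:
{"name": "arm_command", "arguments": {
  "increments": [
    {"gripper":15,"dx":0.0,"dy":0,"dz":-0.02,"spin":0},
    {"gripper":15,"dx":0,"dy":0,"dz":-0.05,"spin":0},
    {"gripper":15,"dx":0.03,"dy":0,"dz":-0.05,"spin":0},
    {"gripper":15,"dx":0.05,"dy":0,"dz":0,"spin":0},
    {"gripper":15,"dx":0.06,"dy":0,"dz":0,"spin":0},
    {"gripper":15,"dx":0.05,"dy":0.03,"dz":0,"spin":0},
    {"gripper":15,"dx":0.04,"dy":0.043,"dz":0,"spin":0},
    {"gripper":15,"dx":0.04,"dy":0.04,"dz":0,"spin":0}
  ]
}}

```text
time: 5.2
ee_pos: [0.4828, -0.0105, 0.1235]
eef_rot: [0.707, 0.707, 0.0, 0.001]
ft_force: [0.5, -0.5, 0.4]
width: 0.0245
```

Emit:
{"name": "arm_command", "arguments": {
  "increments": [
    {"gripper":15,"dx":0.0,"dy":0.05,"dz":0,"spin":0},
    {"gripper":15,"dx":0,"dy":0.05,"dz":0,"spin":0},
    {"gripper":15,"dx":0,"dy":0.05,"dz":0,"spin":0},
    {"gripper":15,"dx":0,"dy":0.03,"dz":0,"spin":0},
    {"gripper":15,"dx":0,"dy":0.02,"dz":0.01,"spin":0},
    {"gripper":15,"dx":0,"dy":0,"dz":0.02,"spin":0},
    {"gripper":15,"dx":0,"dy":0,"dz":0.01,"spin":0},
    {"gripper":15,"dx":0,"dy":0,"dz":0,"spin":0}
  ]
}}

```text
time: 6.2
ee_pos: [0.6802, -0.0116, 0.082]
eef_rot: [0.706, 0.708, -0.001, -0.001]
ft_force: [0.8, 1.0, 0.9]
width: 0.0244
```

```bash
python3 - <<'E'
from h import *
print(read_state()["ee_pos"])
P=(.6817,-.012,.07)
for n in("top","scene"): crop(n,cams.camera(n),P,40,7,f"pics/a2_{n}.png")
E
```

```text
[ 0.68020672 -0.01162713  0.08200724]
pics/a2_top.png origin 225 87
pics/a2_scene.png origin 179 185
```

View pics/a2_scene.png

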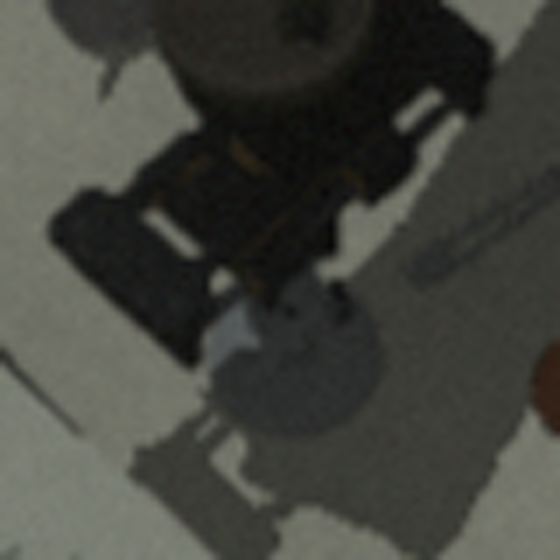

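View pics/a2_top.png

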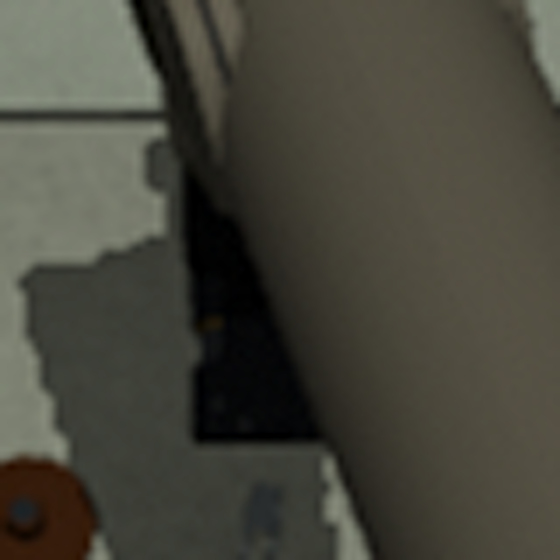

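```bash
python3 - <<'E'
import cv2,numpy as np
im=cv2.imread("pics/a2_scene.png")[180:460,180:420].astype(float)
cv2.imwrite("pics/a2b.png",cv2.resize(np.clip((im-10)*3.5,0,255).astype('uint8'),None,fx=2,fy=2))
E
```

```text
(no output)
```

View pics/a2b.png

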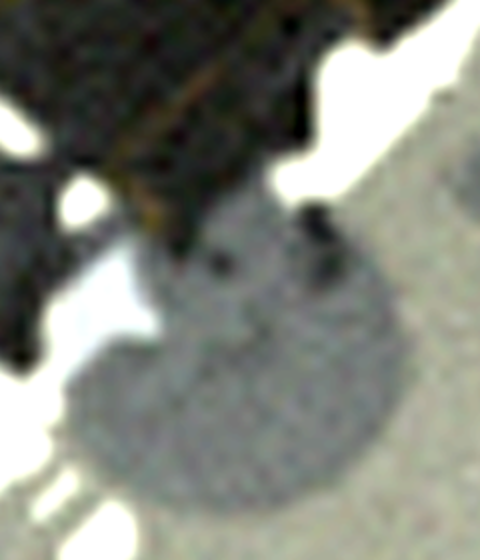

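```bash
python3 - <<'E'
from h import *
for P in [(.6802,-.0116,.082),(.6802,-.0116,.078),(.6802,.0014,.08),(.6932,-.0116,.08),(.6672,-.0116,.08)]:
    u,v=proj("scene",P); print((u,v),((u-179+.5)*7-180)*2,((v-185+.5)*7-180)*2)
i=cams.camera_info("scene");R,_=cv2.Rodrigues(i["rvec"]);print(-R.T@i["tvec"])
E
```

```text
(np.float64(219.56989127646827), np.float64(223.10625274896975)) 214.9784778705557 180.48753848557658
(np.float64(219.62957388384172), np.float64(223.74108901603014)) 215.814034373784 189.37524622442197
(np.float64(222.5597456513152), np.float64(226.00699693197544)) 256.83643911841295 221.0979570476561
(np.float64(216.5514322277381), np.float64(226.0891897189327)) 172.7200511883334 222.24865606505762
(np.float64(222.62721260596248), np.float64(220.77713179503354)) 257.7809764834748 147.87984513046956
[1.14711613 0.55511738 1.38831512]
```

```bash
cat >> h.py <<'E'
def enh(n,P,h,k,name,g=.45):
    im=cams.camera(n);u,v=map(int,proj(n,P)); c=im[max(v-h,0):v+h,max(u-h,0):u+h,::-1]
    c=(255*(c/255.*1.3).clip(0,1)**g).astype('uint8')
    cv2.imwrite(name,cv2.resize(c,None,fx=k,fy=k,interpolation=cv2.INTER_CUBIC)); print(name,"origin",max(u-h,0),max(v-h,0))
E
python3 - <<'E'
from h import *
enh("scene",(.68,-.012,.08),20,15,"pics/a3.png")
E
```

```text
pics/a3.png origin 199 203
```

View pics/a3.png

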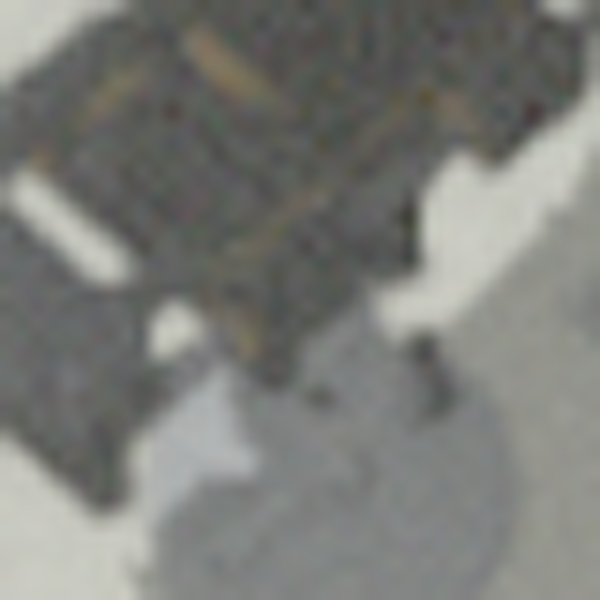

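Emit:
{"name": "arm_command", "arguments": {
  "increments": [
    {"gripper":15,"dx":-0.0004,"dy":0.0015,"dz":0.012,"spin":0},
    {"gripper":15,"dx":0,"dy":0,"dz":0.008,"spin":0},
    {"gripper":15,"dx":0,"dy":0,"dz":0.004,"spin":0},
    {"gripper":15,"dx":0,"dy":0,"dz":0.003,"spin":0},
    {"gripper":15,"dx":0,"dy":0,"dz":0.003,"spin":0},
    {"gripper":15,"dx":0,"dy":0,"dz":0,"spin":0},
    {"gripper":15,"dx":0,"dy":0,"dz":0,"spin":0},
    {"gripper":15,"dx":0,"dy":0,"dz":0,"spin":0}
  ]
}}

```text
time: 7.35
ee_pos: [0.6831, -0.0117, 0.0533]
eef_rot: [0.706, 0.708, 0.0, 0.0]
ft_force: [-0.0, -0.0, 0.3]
width: 0.0243
```

Emit:
{"name": "arm_command", "arguments": {
  "increments": [
    {"gripper":15,"dx":0,"dy":-0.0012,"dz":0,"spin":0},
    {"gripper":15,"dx":0,"dy":0,"dz":0.0015,"spin":0},
    {"gripper":15,"dx":0,"dy":0,"dz":0,"spin":0},
    {"gripper":15,"dx":0,"dy":0,"dz":0,"spin":0},
    {"gripper":40,"dx":0,"dy":0,"dz":0,"spin":0},
    {"gripper":40,"dx":0,"dy":0,"dz":0,"spin":0},
    {"gripper":50,"dx":0,"dy":0,"dz":0,"spin":0},
    {"gripper":60,"dx":0,"dy":0,"dz":0,"spin":0}
  ]
}}

```text
time: 8.35
ee_pos: [0.6818, -0.0118, 0.0516]
eef_rot: [0.707, 0.708, 0.0, 0.0]
ft_force: [0.0, 0.0, 0.5]
width: 0.0463
```

Emit:
{"name": "arm_command", "arguments": {
  "increments": [
    {"gripper":60,"dx":0,"dy":0,"dz":-0.03,"spin":0},
    {"gripper":60,"dx":0,"dy":0,"dz":-0.05,"spin":0},
    {"gripper":60,"dx":0.02,"dy":-0.04,"dz":-0.02,"spin":0},
    {"gripper":60,"dx":0.04,"dy":-0.045,"dz":0,"spin":0},
    {"gripper":60,"dx":0.04,"dy":-0.045,"dz":0,"spin":0},
    {"gripper":60,"dx":0.04,"dy":-0.045,"dz":0,"spin":0},
    {"gripper":60,"dx":0.04,"dy":-0.045,"dz":0,"spin":0},
    {"gripper":60,"dx":0.04,"dy":-0.045,"dz":0,"spin":0}
  ]
}}

```text
time: 9.35
ee_pos: [0.4149, 0.2089, 0.1517]
eef_rot: [0.706, 0.708, 0.0, 0.0]
ft_force: [0.7, 1.0, 0.3]
width: 0.052
```

```bash
python3 - <<'E'
from h import *
print(read_state()["ee_pos"])
enh("scene",(.68,-.012,.05),20,15,"pics/a4.png",.7)
enh("top",(.68,-.012,.05),20,15,"pics/a4t.png",.7)
E
```

```text
[0.41491264 0.20891827 0.15165489]
pics/a4.png origin 199 207
pics/a4t.png origin 245 110
```

View pics/a4.png

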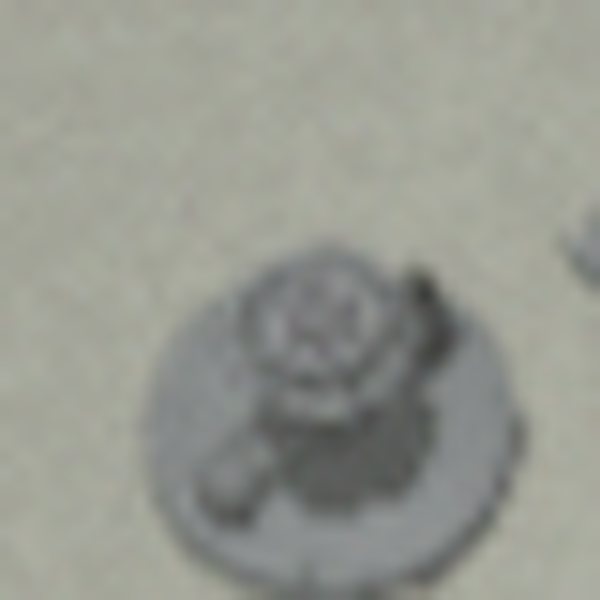

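View pics/a4t.png

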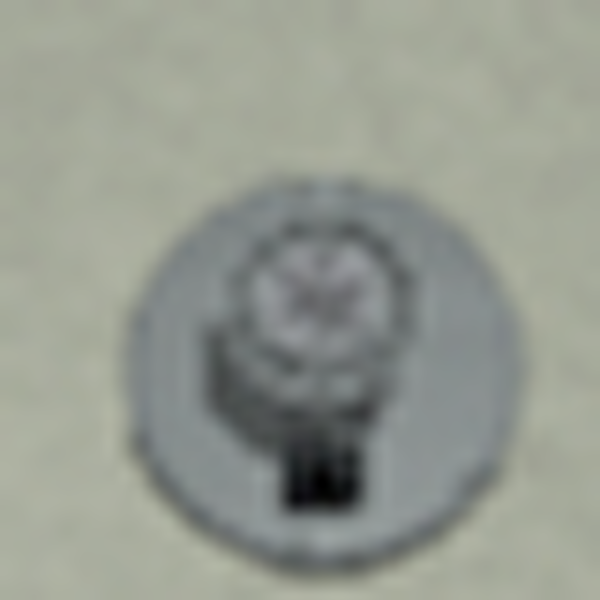

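```bash
python3 - <<'E'
from h import *
for z in (.045,.05,.053,.056):
  for n,o in (("scene",(199,207)),("top",(245,110))):
    u=proj(n,(.6818,-.0119,z)); e=proj(n,(.6818,-.0119+.013,z)); e2=proj(n,(.6818-.013,-.0119,z)); print(z,n,((u-o+.5)*15).round(), np.linalg.norm(e-u)*15,np.linalg.norm(e2-u)*15)
E
```

```text
0.045 scene [318. 340.] 57.97851722737424 59.361844403607584
0.045 top [319. 312.] 67.31045811107376 64.79092019969151
0.05 scene [317. 328.] 58.11411742024867 59.5035190290354
0.05 top [318. 304.] 67.56120322238068 65.01895483820222
0.053 scene [316. 321.] 58.19577634218257 59.58884828791832
0.053 top [318. 299.] 67.71254904280333 65.15654496408223
0.056 scene [315. 314.] 58.27766047638742 59.67442219604696
0.056 top [318. 294.] 67.86457447791787 65.29471654948804
```

Emit:
{"name": "arm_command", "arguments": {
  "increments": [
    {"gripper":70,"dx":0.037,"dy":-0.033,"dz":0,"spin":0},
    {"gripper":70,"dx":0.037,"dy":-0.033,"dz":0,"spin":0},
    {"gripper":70,"dx":0,"dy":0,"dz":0.03,"spin":0},
    {"gripper":70,"dx":0,"dy":0,"dz":0,"spin":0},
    {"gripper":70,"dx":0,"dy":0,"dz":0,"spin":0},
    {"gripper":70,"dx":0,"dy":0,"dz":0,"spin":0},
    {"gripper":70,"dx":0,"dy":0,"dz":0,"spin":0},
    {"gripper":70,"dx":0,"dy":0,"dz":0,"spin":0}
  ]
}}

```text
time: 10.45
ee_pos: [0.3505, 0.2816, 0.1218]
eef_rot: [0.707, 0.708, 0.0, 0.0]
ft_force: [0.4, -0.7, 0.1]
width: 0.0612
```

```bash
python3 - <<'E'
from h import *
print(read_state()["ee_pos"])
enh("scene",(.349,.283,.08),35,9,"pics/b1.png",.6)
E
```

```text
[0.35054047 0.2816246  0.12177614]
pics/b1.png origin 326 179
```

View pics/b1.png

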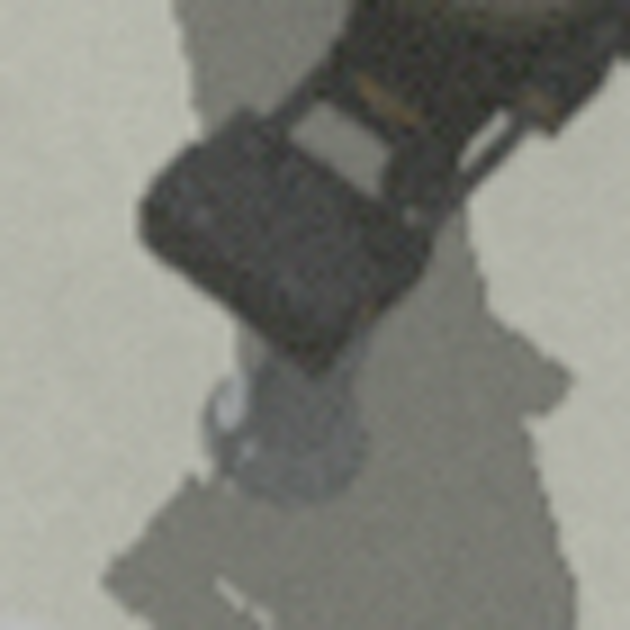

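Emit:
{"name": "arm_command", "arguments": {
  "increments": [
    {"gripper":70,"dx":0.0014,"dy":-0.0015,"dz":0.02,"spin":0},
    {"gripper":70,"dx":0,"dy":0,"dz":0.03,"spin":0},
    {"gripper":70,"dx":0,"dy":0,"dz":0.03,"spin":0},
    {"gripper":70,"dx":0,"dy":0,"dz":0.012,"spin":0},
    {"gripper":70,"dx":0,"dy":0,"dz":0,"spin":0},
    {"gripper":70,"dx":0,"dy":0,"dz":0,"spin":0},
    {"gripper":20,"dx":0,"dy":0,"dz":0,"spin":0},
    {"gripper":20,"dx":0,"dy":0,"dz":0,"spin":0}
  ]
}}

```text
time: 11.5
ee_pos: [0.3492, 0.2832, 0.03]
eef_rot: [0.707, 0.708, 0.0, 0.0]
ft_force: [0.4, 0.5, 0.5]
width: 0.048
```

Emit:
{"name": "arm_command", "arguments": {
  "increments": [
    {"gripper":20,"dx":0,"dy":0,"dz":0,"spin":0},
    {"gripper":20,"dx":0,"dy":0,"dz":0,"spin":0},
    {"gripper":20,"dx":0,"dy":0,"dz":0,"spin":0},
    {"gripper":20,"dx":0,"dy":0,"dz":0,"spin":0},
    {"gripper":20,"dx":0,"dy":0,"dz":0,"spin":0},
    {"gripper":20,"dx":0,"dy":0,"dz":0,"spin":0},
    {"gripper":20,"dx":0,"dy":0,"dz":0,"spin":0},
    {"gripper":20,"dx":0,"dy":0,"dz":0,"spin":0}
  ]
}}

```text
time: 12.5
ee_pos: [0.349, 0.2831, 0.0296]
eef_rot: [0.706, 0.708, 0.0, 0.0]
ft_force: [1.4, -1.1, 4.0]
width: 0.0328
```

Emit:
{"name": "arm_command", "arguments": {
  "increments": [
    {"gripper":20,"dx":0,"dy":0,"dz":-0.02,"spin":0},
    {"gripper":20,"dx":0,"dy":0,"dz":-0.04,"spin":0},
    {"gripper":20,"dx":-0.02,"dy":0.02,"dz":-0.04,"spin":0},
    {"gripper":20,"dx":-0.035,"dy":0.04,"dz":0,"spin":0},
    {"gripper":20,"dx":-0.04,"dy":0.045,"dz":0,"spin":0},
    {"gripper":20,"dx":-0.04,"dy":0.045,"dz":0,"spin":0},
    {"gripper":20,"dx":-0.04,"dy":0.045,"dz":0,"spin":0},
    {"gripper":20,"dx":-0.04,"dy":0.045,"dz":0,"spin":0}
  ]
}}

```text
time: 13.5
ee_pos: [0.5898, 0.0671, 0.1287]
eef_rot: [0.706, 0.708, -0.001, -0.0]
ft_force: [0.1, 1.6, -0.5]
width: 0.0331
```

Emit:
{"name": "arm_command", "arguments": {
  "increments": [
    {"gripper":20,"dx":-0.04,"dy":0.045,"dz":0,"spin":0},
    {"gripper":20,"dx":-0.03,"dy":0.03,"dz":0,"spin":0},
    {"gripper":20,"dx":-0.01,"dy":0.018,"dz":0,"spin":0},
    {"gripper":20,"dx":0,"dy":0,"dz":0.01,"spin":0},
    {"gripper":20,"dx":0,"dy":0,"dz":0,"spin":0},
    {"gripper":20,"dx":0,"dy":0,"dz":0,"spin":0},
    {"gripper":20,"dx":0,"dy":0,"dz":0,"spin":0},
    {"gripper":20,"dx":0,"dy":0,"dz":0,"spin":0}
  ]
}}

```text
time: 14.5
ee_pos: [0.6823, -0.0112, 0.1199]
eef_rot: [0.706, 0.708, 0.0, 0.0]
ft_force: [-0.4, 0.3, -1.0]
width: 0.0332
```

```bash
python3 - <<'E'
from h import *
s=read_state();print(s["ee_pos"],s["ft_force"])
enh("scene",(.68,-.012,.08),35,9,"pics/b2.png",.6)
E
```

```text
[ 0.68226479 -0.01121182  0.11994079] [-0.4265863   0.32701618 -1.04177152]
pics/b2.png origin 184 188
```

View pics/b2.png

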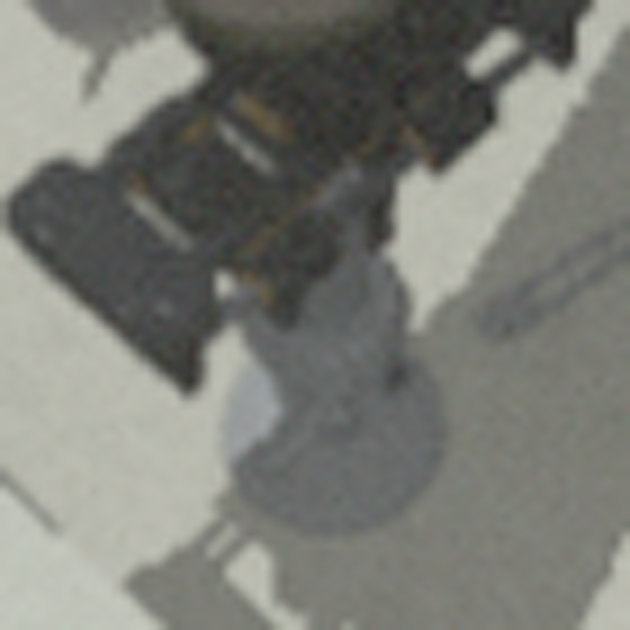

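Emit:
{"name": "arm_command", "arguments": {
  "increments": [
    {"gripper":20,"dx":-0.0006,"dy":-0.0005,"dz":0.015,"spin":0},
    {"gripper":20,"dx":0,"dy":0,"dz":0.013,"spin":0},
    {"gripper":20,"dx":0,"dy":0,"dz":0.005,"spin":0},
    {"gripper":20,"dx":0,"dy":0,"dz":0.003,"spin":0},
    {"gripper":20,"dx":0,"dy":0,"dz":0.003,"spin":0},
    {"gripper":20,"dx":0,"dy":0,"dz":0.003,"spin":0},
    {"gripper":20,"dx":0,"dy":0,"dz":0.002,"spin":0},
    {"gripper":20,"dx":0,"dy":0,"dz":0,"spin":0}
  ]
}}

```text
time: 15.55
ee_pos: [0.6818, -0.012, 0.0755]
eef_rot: [0.706, 0.708, -0.0, 0.0]
ft_force: [0.0, -0.1, -1.2]
width: 0.0333
```

Emit:
{"name": "arm_command", "arguments": {
  "increments": [
    {"gripper":20,"dx":0,"dy":0,"dz":0.001,"spin":0},
    {"gripper":20,"dx":0,"dy":0,"dz":0.001,"spin":0},
    {"gripper":20,"dx":0,"dy":0,"dz":0.001,"spin":0},
    {"gripper":20,"dx":0,"dy":0,"dz":0.0007,"spin":0},
    {"gripper":20,"dx":0,"dy":0,"dz":0,"spin":0},
    {"gripper":20,"dx":0,"dy":0,"dz":0,"spin":0},
    {"gripper":20,"dx":0,"dy":0,"dz":0,"spin":0},
    {"gripper":20,"dx":0,"dy":0,"dz":0,"spin":0}
  ]
}}

```text
time: 16.55
ee_pos: [0.6818, -0.0119, 0.0719]
eef_rot: [0.706, 0.708, 0.0, 0.0]
ft_force: [-0.7, 0.2, -0.2]
width: 0.0334
```

Emit:
{"name": "arm_command", "arguments": {
  "increments": [
    {"gripper":20,"dx":0,"dy":0,"dz":0.0005,"spin":0},
    {"gripper":20,"dx":0,"dy":0,"dz":0.0005,"spin":0},
    {"gripper":20,"dx":0,"dy":0,"dz":0,"spin":0},
    {"gripper":20,"dx":0,"dy":0,"dz":0,"spin":0},
    {"gripper":20,"dx":0,"dy":0,"dz":0,"spin":0},
    {"gripper":20,"dx":0,"dy":0,"dz":0,"spin":0},
    {"gripper":20,"dx":0,"dy":0,"dz":0,"spin":0},
    {"gripper":20,"dx":0,"dy":0,"dz":0,"spin":0}
  ]
}}

```text
time: 17.55
ee_pos: [0.6819, -0.0119, 0.0718]
eef_rot: [0.707, 0.708, 0.0, 0.0]
ft_force: [-3.7, -0.5, 7.1]
width: 0.0327
```

Emit:
{"name": "arm_command", "arguments": {
  "increments": [
    {"gripper":42,"dx":0,"dy":0,"dz":-0.0003,"spin":0},
    {"gripper":45,"dx":0,"dy":0,"dz":0,"spin":0},
    {"gripper":60,"dx":0,"dy":0,"dz":0,"spin":0},
    {"gripper":75,"dx":0,"dy":0,"dz":0,"spin":0},
    {"gripper":75,"dx":0,"dy":0,"dz":0,"spin":0},
    {"gripper":75,"dx":0,"dy":0,"dz":-0.03,"spin":0},
    {"gripper":75,"dx":0,"dy":0,"dz":-0.05,"spin":0},
    {"gripper":75,"dx":0,"dy":0,"dz":-0.03,"spin":0}
  ]
}}

```text
time: 18.55
ee_pos: [0.6824, -0.0116, 0.1838]
eef_rot: [0.706, 0.708, 0.001, 0.001]
ft_force: [0.8, 0.1, -0.8]
width: 0.0654
```

Emit:
{"name": "arm_command", "arguments": {
  "increments": [
    {"gripper":80,"dx":0,"dy":-0.055,"dz":0,"spin":0},
    {"gripper":80,"dx":0,"dy":-0.055,"dz":0,"spin":0},
    {"gripper":80,"dx":-0.03,"dy":-0.044,"dz":0,"spin":0},
    {"gripper":80,"dx":-0.04,"dy":-0.04,"dz":0.02,"spin":0},
    {"gripper":80,"dx":-0.04,"dy":-0.04,"dz":0.02,"spin":0},
    {"gripper":80,"dx":0,"dy":0,"dz":0.03,"spin":0},
    {"gripper":80,"dx":0,"dy":0,"dz":0.03,"spin":0},
    {"gripper":80,"dx":0,"dy":0,"dz":0,"spin":0}
  ]
}}

```text
time: 19.55
ee_pos: [0.4467, -0.1219, 0.0799]
eef_rot: [0.706, 0.708, -0.001, -0.002]
ft_force: [0.0, -0.1, 1.0]
width: 0.0696
```

```bash
python3 - <<'E'
from h import *
s=read_state();print(s["ee_pos"],s["ft_force"])
enh("scene",(.68,-.012,.08),25,12,"pics/b3.png",.7)
enh("top",(.68,-.012,.08),25,12,"pics/b3t.png",.7)
for n in("scene","top"):
  u=proj(n,(.6818,-.0119,.124)); print(n,u, proj(n,(.6818,-.0119,.042)))
E
```

```text
[ 0.44665691 -0.121901    0.07987428] [ 0.01205977 -0.06080738  1.02985416]
pics/b3.png origin 194 198
pics/b3t.png origin 240 102
scene [218.47285932 216.534582  ] [219.72218223 229.59213816]
top [265.51697323 121.37262842] [265.74325528 130.6069653 ]
```

View pics/b3.png

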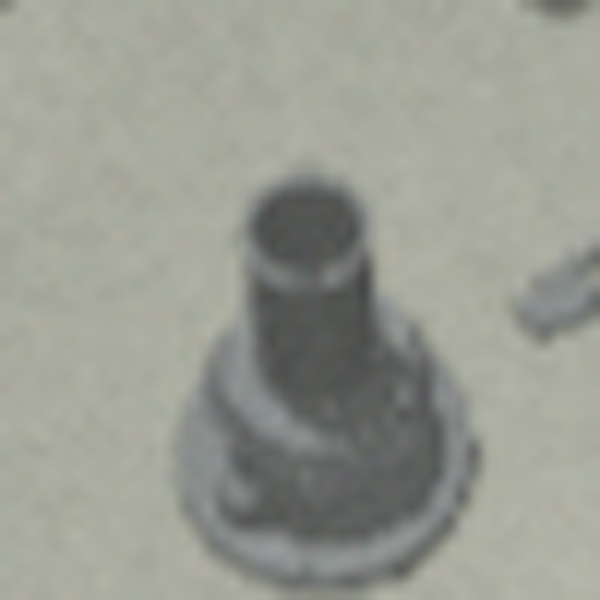

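View pics/b3t.png

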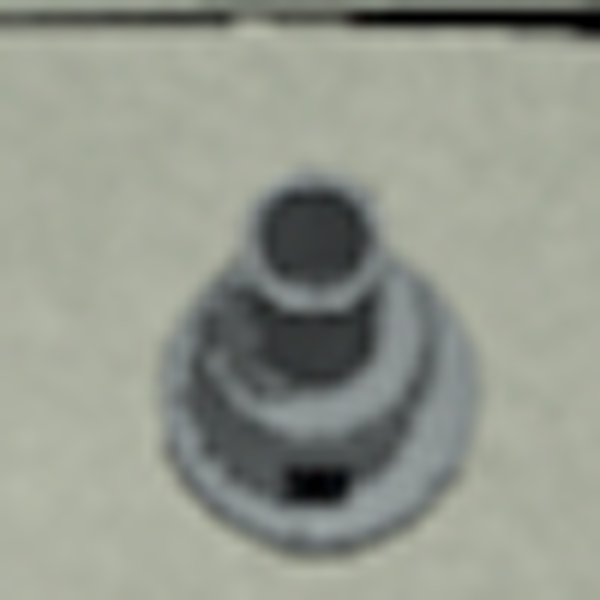

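Emit:
{"name": "arm_command", "arguments": {
  "increments": [
    {"gripper":80,"dx":0,"dy":0.0007,"dz":0.035,"spin":0},
    {"gripper":80,"dx":0,"dy":0,"dz":0.03,"spin":0},
    {"gripper":80,"dx":0,"dy":0,"dz":0.008,"spin":0},
    {"gripper":80,"dx":0,"dy":0,"dz":0.003,"spin":0},
    {"gripper":80,"dx":0,"dy":0,"dz":0,"spin":0},
    {"gripper":80,"dx":0,"dy":0,"dz":0,"spin":0},
    {"gripper":40,"dx":0,"dy":0,"dz":0,"spin":0},
    {"gripper":40,"dx":0,"dy":0,"dz":0,"spin":0}
  ]
}}

```text
time: 20.65
ee_pos: [0.4488, -0.1224, 0.0054]
eef_rot: [0.707, 0.708, 0.0, 0.0]
ft_force: [0.7, 0.1, 0.7]
width: 0.0567
```

Emit:
{"name": "arm_command", "arguments": {
  "increments": [
    {"gripper":40,"dx":0,"dy":0,"dz":0,"spin":0},
    {"gripper":40,"dx":0,"dy":0,"dz":0,"spin":0},
    {"gripper":40,"dx":0,"dy":0,"dz":0,"spin":0},
    {"gripper":40,"dx":0,"dy":0,"dz":0,"spin":0},
    {"gripper":40,"dx":0,"dy":0,"dz":0,"spin":0},
    {"gripper":40,"dx":0,"dy":0,"dz":0,"spin":0},
    {"gripper":40,"dx":0,"dy":0,"dz":0,"spin":0},
    {"gripper":40,"dx":0,"dy":0,"dz":0,"spin":0}
  ]
}}

```text
time: 21.65
ee_pos: [0.4488, -0.1224, 0.0052]
eef_rot: [0.707, 0.708, 0.0, 0.0]
ft_force: [0.6, 0.1, 2.9]
width: 0.0458
```

Emit:
{"name": "arm_command", "arguments": {
  "increments": [
    {"gripper":60,"dx":0,"dy":0,"dz":0,"spin":0},
    {"gripper":60,"dx":0,"dy":0,"dz":0.002,"spin":0},
    {"gripper":60,"dx":0,"dy":0,"dz":0,"spin":0},
    {"gripper":40,"dx":0,"dy":0,"dz":0,"spin":0},
    {"gripper":40,"dx":0,"dy":0,"dz":0,"spin":0},
    {"gripper":40,"dx":0,"dy":0,"dz":0,"spin":0},
    {"gripper":40,"dx":0,"dy":0,"dz":0,"spin":0},
    {"gripper":40,"dx":0,"dy":0,"dz":0,"spin":0}
  ]
}}

```text
time: 22.65
ee_pos: [0.4487, -0.1224, 0.0031]
eef_rot: [0.707, 0.708, 0.0, 0.0]
ft_force: [-0.2, -0.5, -0.9]
width: 0.0458
```

Emit:
{"name": "arm_command", "arguments": {
  "increments": [
    {"gripper":40,"dx":0,"dy":0,"dz":-0.02,"spin":0},
    {"gripper":40,"dx":0,"dy":0,"dz":-0.05,"spin":0},
    {"gripper":40,"dx":0.03,"dy":0,"dz":-0.05,"spin":0},
    {"gripper":40,"dx":0.055,"dy":0,"dz":0,"spin":0},
    {"gripper":40,"dx":0.06,"dy":0,"dz":0,"spin":0},
    {"gripper":40,"dx":0.06,"dy":0,"dz":0,"spin":0},
    {"gripper":40,"dx":0.06,"dy":0,"dz":0,"spin":0},
    {"gripper":40,"dx":0.06,"dy":0.01,"dz":0,"spin":0}
  ]
}}

```text
time: 23.65
ee_pos: [0.4581, 0.204, 0.1234]
eef_rot: [0.707, 0.707, 0.0, 0.001]
ft_force: [2.1, -0.4, -0.5]
width: 0.0461
```

Emit:
{"name": "arm_command", "arguments": {
  "increments": [
    {"gripper":40,"dx":0.06,"dy":0.01,"dz":0,"spin":0},
    {"gripper":40,"dx":0.06,"dy":0.01,"dz":0,"spin":0},
    {"gripper":40,"dx":0.055,"dy":0.01,"dz":0,"spin":0},
    {"gripper":40,"dx":0.04,"dy":0.01,"dz":0,"spin":0},
    {"gripper":40,"dx":0.022,"dy":0.011,"dz":0.01,"spin":0},
    {"gripper":40,"dx":0.01,"dy":0,"dz":0.02,"spin":0},
    {"gripper":40,"dx":0,"dy":0,"dz":0,"spin":0},
    {"gripper":40,"dx":0,"dy":0,"dz":0,"spin":0}
  ]
}}

```text
time: 24.65
ee_pos: [0.5089, 0.4487, 0.0933]
eef_rot: [0.707, 0.707, -0.0, 0.0]
ft_force: [0.4, 0.3, -0.3]
width: 0.0458
```

```bash
python3 - <<'E'
from h import *
s=read_state();print(s["ee_pos"],s["ft_force"],s["joint_positions"].round(2))
enh("scene",(.51,.45,.08),30,10,"pics/c1.png",.6)
E
```

```text
[0.50886366 0.44873222 0.09327956] [ 0.44290536  0.28589733 -0.34280026] [-0.19  0.72 -0.9   1.41  0.57  1.28 -1.13]
pics/c1.png origin 344 254
```

View pics/c1.png

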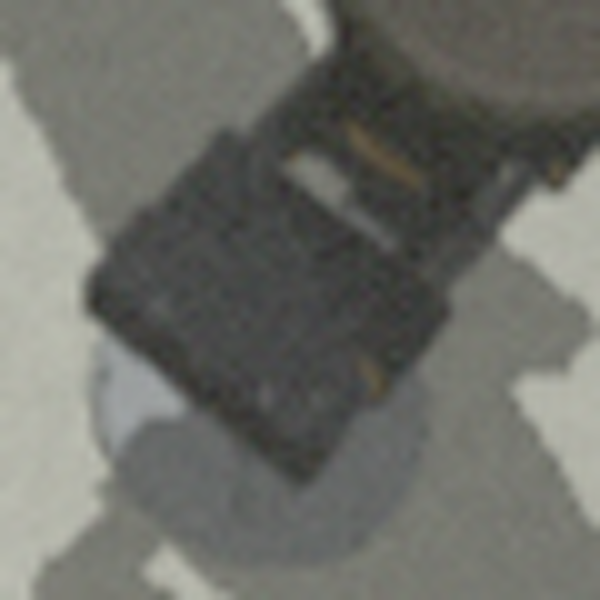

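Emit:
{"name": "arm_command", "arguments": {
  "increments": [
    {"gripper":40,"dx":0.0013,"dy":0.0008,"dz":0.01,"spin":0},
    {"gripper":40,"dx":0,"dy":0,"dz":0.008,"spin":0},
    {"gripper":40,"dx":0,"dy":0,"dz":0.004,"spin":0},
    {"gripper":40,"dx":0,"dy":0,"dz":0.003,"spin":0},
    {"gripper":40,"dx":0,"dy":0,"dz":0.003,"spin":0},
    {"gripper":40,"dx":0,"dy":0,"dz":0.002,"spin":0},
    {"gripper":40,"dx":0,"dy":0,"dz":0,"spin":0},
    {"gripper":40,"dx":0,"dy":0,"dz":0,"spin":0}
  ]
}}

```text
time: 25.7
ee_pos: [0.5096, 0.4511, 0.0633]
eef_rot: [0.706, 0.708, 0.0, 0.0]
ft_force: [-0.5, 0.9, -0.9]
width: 0.0461
```

Emit:
{"name": "arm_command", "arguments": {
  "increments": [
    {"gripper":40,"dx":-0.001,"dy":0,"dz":0.0015,"spin":0},
    {"gripper":40,"dx":0,"dy":0,"dz":0,"spin":0},
    {"gripper":40,"dx":0,"dy":0,"dz":0,"spin":0},
    {"gripper":65,"dx":0,"dy":0,"dz":0,"spin":0},
    {"gripper":65,"dx":0,"dy":0,"dz":0,"spin":0},
    {"gripper":80,"dx":0,"dy":0,"dz":0,"spin":0},
    {"gripper":80,"dx":0,"dy":0,"dz":0,"spin":0},
    {"gripper":80,"dx":0,"dy":0,"dz":-0.02,"spin":0}
  ]
}}

```text
time: 26.7
ee_pos: [0.5089, 0.4493, 0.0809]
eef_rot: [0.706, 0.708, -0.001, -0.0]
ft_force: [0.1, 0.5, 0.7]
width: 0.0686
```

Emit:
{"name": "arm_command", "arguments": {
  "increments": [
    {"gripper":85,"dx":0,"dy":0,"dz":-0.05,"spin":0},
    {"gripper":85,"dx":-0.01,"dy":0,"dz":-0.05,"spin":0},
    {"gripper":85,"dx":-0.045,"dy":0.02,"dz":0,"spin":0},
    {"gripper":85,"dx":-0.05,"dy":0.02,"dz":0,"spin":0},
    {"gripper":85,"dx":-0.05,"dy":0.03,"dz":0,"spin":0},
    {"gripper":85,"dx":-0.045,"dy":0.03,"dz":0,"spin":0},
    {"gripper":85,"dx":-0.02,"dy":0.01,"dz":0,"spin":0},
    {"gripper":85,"dx":0,"dy":0,"dz":0.02,"spin":0}
  ]
}}

```text
time: 27.7
ee_pos: [0.6215, 0.2294, 0.1633]
eef_rot: [0.708, 0.707, 0.002, 0.001]
ft_force: [-0.1, 0.6, -0.4]
width: 0.0739
```

```bash
python3 - <<'E'
from h import *
s=read_state();print(s["ee_pos"],s["ft_force"],s["width"])
enh("scene",(.51,.45,.06),20,15,"pics/c2.png",.7)
enh("top",(.51,.45,.06),20,15,"pics/c2t.png",.7)
for n in("scene","top"):
  for z in (.055,.063,.067): print(n,z,proj(n,(.5097,.45,z)))
E
```

```text
[0.6214533  0.22941147 0.16326532] [-0.11003501  0.59795256 -0.38186056] 0.07388469122990593
pics/c2.png origin 352 266
pics/c2t.png origin 82 169
scene 0.055 [372.61754903 287.33838735]
scene 0.063 [373.22460476 286.29839997]
scene 0.067 [373.53032074 285.77465766]
top 0.055 [103.55383929 190.17120881]
top 0.063 [102.54248871 189.66333683]
top 0.067 [102.03216931 189.4070687 ]
```

View pics/c2.png

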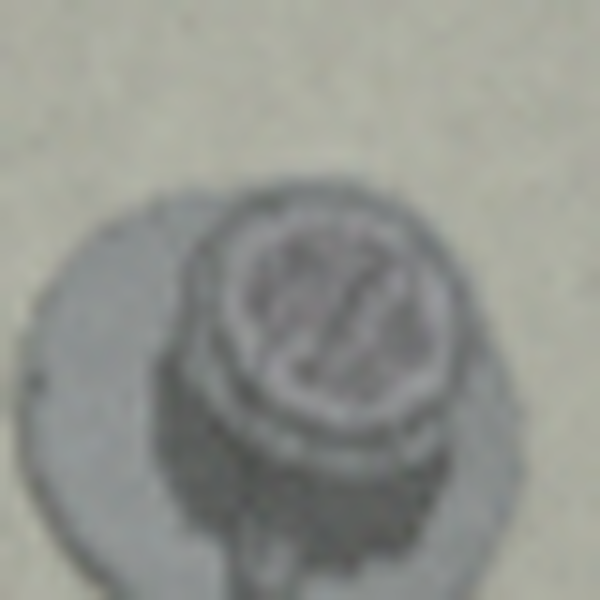

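View pics/c2t.png

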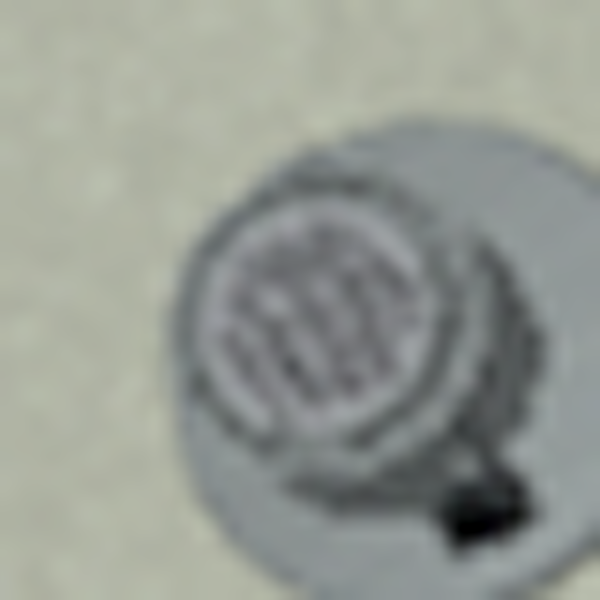

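Emit:
{"name": "arm_command", "arguments": {
  "increments": [
    {"gripper":98,"dx":0,"dy":-0.0013,"dz":0.02,"spin":0},
    {"gripper":98,"dx":0,"dy":0,"dz":0.02,"spin":0},
    {"gripper":98,"dx":0,"dy":0,"dz":0.02,"spin":0},
    {"gripper":98,"dx":0,"dy":0,"dz":0.02,"spin":0},
    {"gripper":98,"dx":0,"dy":0,"dz":0.02,"spin":0},
    {"gripper":98,"dx":0,"dy":0,"dz":0.02,"spin":0},
    {"gripper":98,"dx":0,"dy":0,"dz":0.008,"spin":0},
    {"gripper":98,"dx":0,"dy":0,"dz":0,"spin":0}
  ]
}}

```text
time: 28.8
ee_pos: [0.6184, 0.2302, 0.0332]
eef_rot: [0.706, 0.708, -0.0, -0.0]
ft_force: [-0.3, -0.6, -0.0]
width: 0.0856
```

Emit:
{"name": "arm_command", "arguments": {
  "increments": [
    {"gripper":45,"dx":0,"dy":0,"dz":0,"spin":0},
    {"gripper":45,"dx":0,"dy":0,"dz":0,"spin":0},
    {"gripper":45,"dx":0,"dy":0,"dz":0,"spin":0},
    {"gripper":45,"dx":0,"dy":0,"dz":0,"spin":0},
    {"gripper":45,"dx":0,"dy":0,"dz":0,"spin":0},
    {"gripper":45,"dx":0,"dy":0,"dz":0,"spin":0},
    {"gripper":45,"dx":0,"dy":0,"dz":0,"spin":0},
    {"gripper":45,"dx":0,"dy":0,"dz":0,"spin":0}
  ]
}}

```text
time: 29.8
ee_pos: [0.6188, 0.2303, 0.0339]
eef_rot: [0.707, 0.708, 0.0, 0.0]
ft_force: [0.5, 0.3, 3.2]
width: 0.0542
```

Emit:
{"name": "arm_command", "arguments": {
  "increments": [
    {"gripper":45,"dx":0,"dy":0,"dz":0,"spin":0},
    {"gripper":45,"dx":0,"dy":0,"dz":-0.02,"spin":0},
    {"gripper":45,"dx":0,"dy":0,"dz":-0.05,"spin":0},
    {"gripper":45,"dx":0.02,"dy":0,"dz":-0.045,"spin":0},
    {"gripper":45,"dx":0.05,"dy":-0.025,"dz":0,"spin":0},
    {"gripper":45,"dx":0.05,"dy":-0.03,"dz":0,"spin":0},
    {"gripper":45,"dx":0.05,"dy":-0.03,"dz":0,"spin":0},
    {"gripper":45,"dx":0.035,"dy":-0.02,"dz":0,"spin":0}
  ],
  "grip_force": 30
}}

```text
time: 30.8
ee_pos: [0.5104, 0.4376, 0.1495]
eef_rot: [0.705, 0.709, -0.0, -0.001]
ft_force: [0.0, 0.3, -3.4]
width: 0.0542
```

Emit:
{"name": "arm_command", "arguments": {
  "increments": [
    {"gripper":45,"dx":0.0147,"dy":-0.0044,"dz":0,"spin":0},
    {"gripper":45,"dx":0,"dy":0,"dz":0.01,"spin":0},
    {"gripper":45,"dx":0,"dy":0,"dz":0.015,"spin":0},
    {"gripper":45,"dx":0,"dy":0,"dz":0,"spin":0},
    {"gripper":45,"dx":0,"dy":0,"dz":0,"spin":0},
    {"gripper":45,"dx":0,"dy":0,"dz":0,"spin":0},
    {"gripper":45,"dx":0,"dy":0,"dz":0,"spin":0},
    {"gripper":45,"dx":0,"dy":0,"dz":0,"spin":0}
  ]
}}

```text
time: 31.8
ee_pos: [0.5089, 0.4498, 0.1238]
eef_rot: [0.706, 0.708, 0.0, 0.0]
ft_force: [0.3, -0.2, -3.1]
width: 0.0538
```

```bash
python3 - <<'E'
from h import *
s=read_state();print(s["ee_pos"],s["ft_force"],s["width"])
enh("scene",(.51,.45,.1),35,9,"pics/c3.png",.6)
E
```

```text
[0.5088705  0.44981139 0.12383037] [ 0.27336433 -0.20801224 -3.06055672] 0.053810631889129046
pics/c3.png origin 341 246
```

View pics/c3.png

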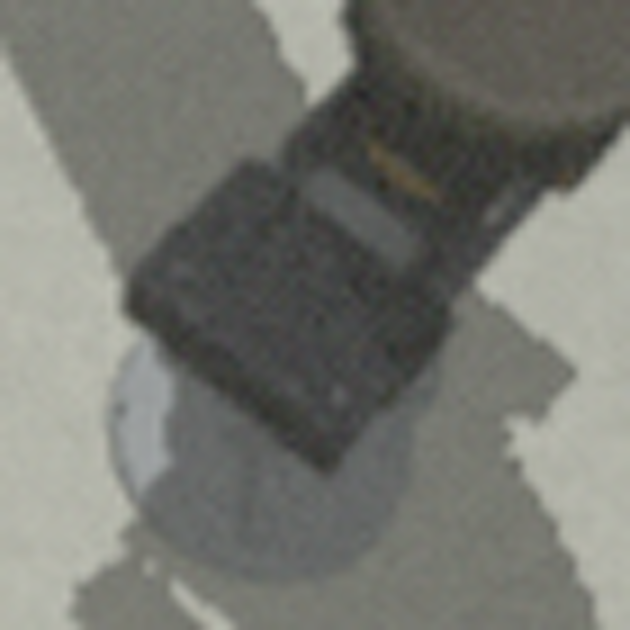

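Emit:
{"name": "arm_command", "arguments": {
  "increments": [
    {"gripper":45,"dx":0,"dy":0.0006,"dz":0.012,"spin":0},
    {"gripper":45,"dx":0,"dy":0,"dz":0.007,"spin":0},
    {"gripper":45,"dx":0,"dy":0,"dz":0.004,"spin":0},
    {"gripper":45,"dx":0,"dy":0,"dz":0.003,"spin":0},
    {"gripper":45,"dx":0,"dy":0,"dz":0.003,"spin":0},
    {"gripper":45,"dx":0,"dy":0,"dz":0.003,"spin":0},
    {"gripper":45,"dx":0,"dy":0,"dz":0.002,"spin":0},
    {"gripper":45,"dx":0,"dy":0,"dz":0.001,"spin":0}
  ]
}}

```text
time: 32.85
ee_pos: [0.5094, 0.4497, 0.0885]
eef_rot: [0.706, 0.708, -0.0, 0.0]
ft_force: [0.7, 0.2, -2.7]
width: 0.0539
```

Emit:
{"name": "arm_command", "arguments": {
  "increments": [
    {"gripper":45,"dx":0,"dy":0,"dz":0.001,"spin":0},
    {"gripper":45,"dx":0,"dy":0,"dz":0.0008,"spin":0},
    {"gripper":45,"dx":0,"dy":0,"dz":0,"spin":0},
    {"gripper":45,"dx":0,"dy":0,"dz":0,"spin":0},
    {"gripper":45,"dx":0,"dy":0,"dz":0,"spin":0},
    {"gripper":45,"dx":0,"dy":0,"dz":0,"spin":0},
    {"gripper":45,"dx":0,"dy":0,"dz":0,"spin":0},
    {"gripper":45,"dx":0,"dy":0,"dz":0,"spin":0}
  ]
}}

```text
time: 33.85
ee_pos: [0.5094, 0.4497, 0.0868]
eef_rot: [0.707, 0.708, -0.0, 0.0]
ft_force: [-0.5, 0.3, -2.2]
width: 0.0541
```

Emit:
{"name": "arm_command", "arguments": {
  "increments": [
    {"gripper":45,"dx":0,"dy":0,"dz":0.0006,"spin":0},
    {"gripper":45,"dx":0,"dy":0,"dz":0.0006,"spin":0},
    {"gripper":45,"dx":0,"dy":0,"dz":0.0003,"spin":0},
    {"gripper":45,"dx":0,"dy":0,"dz":0,"spin":0},
    {"gripper":45,"dx":0,"dy":0,"dz":0,"spin":0},
    {"gripper":45,"dx":0,"dy":0,"dz":0,"spin":0},
    {"gripper":45,"dx":0,"dy":0,"dz":0,"spin":0},
    {"gripper":45,"dx":0,"dy":0,"dz":0,"spin":0}
  ]
}}

```text
time: 34.85
ee_pos: [0.5094, 0.4498, 0.086]
eef_rot: [0.707, 0.708, 0.0, 0.0]
ft_force: [-2.3, -3.1, 4.0]
width: 0.0538
```

Emit:
{"name": "arm_command", "arguments": {
  "increments": [
    {"gripper":65,"dx":0,"dy":0,"dz":-0.0002,"spin":0},
    {"gripper":68,"dx":0,"dy":0,"dz":0,"spin":0},
    {"gripper":80,"dx":0,"dy":0,"dz":0,"spin":0},
    {"gripper":90,"dx":0,"dy":0,"dz":0,"spin":0},
    {"gripper":90,"dx":0,"dy":0,"dz":0,"spin":0},
    {"gripper":90,"dx":0,"dy":0,"dz":-0.03,"spin":0},
    {"gripper":90,"dx":0,"dy":0,"dz":-0.05,"spin":0},
    {"gripper":90,"dx":0,"dy":0,"dz":-0.04,"spin":0}
  ]
}}

```text
time: 35.85
ee_pos: [0.5094, 0.45, 0.2075]
eef_rot: [0.706, 0.708, 0.0, -0.0]
ft_force: [0.9, 1.0, -0.3]
width: 0.0782
```

Emit:
{"name": "arm_command", "arguments": {
  "increments": [
    {"gripper":60,"dx":-0.06,"dy":-0.005,"dz":0,"spin":0},
    {"gripper":60,"dx":-0.06,"dy":-0.008,"dz":0,"spin":0},
    {"gripper":60,"dx":-0.06,"dy":-0.008,"dz":0,"spin":0},
    {"gripper":60,"dx":-0.06,"dy":-0.008,"dz":0,"spin":0},
    {"gripper":60,"dx":-0.06,"dy":-0.008,"dz":0.01,"spin":0},
    {"gripper":60,"dx":-0.04,"dy":-0.005,"dz":0.04,"spin":0},
    {"gripper":60,"dx":-0.0168,"dy":-0.0027,"dz":0.05,"spin":0},
    {"gripper":60,"dx":0,"dy":0,"dz":0.03,"spin":0}
  ]
}}

```text
time: 36.85
ee_pos: [0.4645, 0.0905, 0.0736]
eef_rot: [0.708, 0.707, -0.001, 0.0]
ft_force: [0.6, 0.6, 0.2]
width: 0.0518
```

```bash
python3 - <<'E'
from h import *
s=read_state();print(s["ee_pos"],s["ft_force"],s["width"])
enh("scene",(.51,.45,.1),25,12,"pics/d1.png",.7)
enh("top",(.51,.45,.1),25,12,"pics/d1t.png",.7)
enh("scene",(.465,.093,.03),25,12,"pics/d2.png",.6)
for n in("scene","top"): print(n,proj(n,(.5096,.45,.144)),proj(n,(.5096,.45,.055)))
E
```

```text
[0.46446181 0.09053501 0.07363382] [0.64738207 0.57417298 0.21590228] 0.05182731877830258
pics/d1.png origin 351 256
pics/d1t.png origin 72 162
pics/d2.png origin 265 183
scene [379.73693607 275.15393116] [372.63794019 287.31504176]
top [ 91.55932066 184.18604829] [103.55206094 190.20589205]
```

View pics/d1.png

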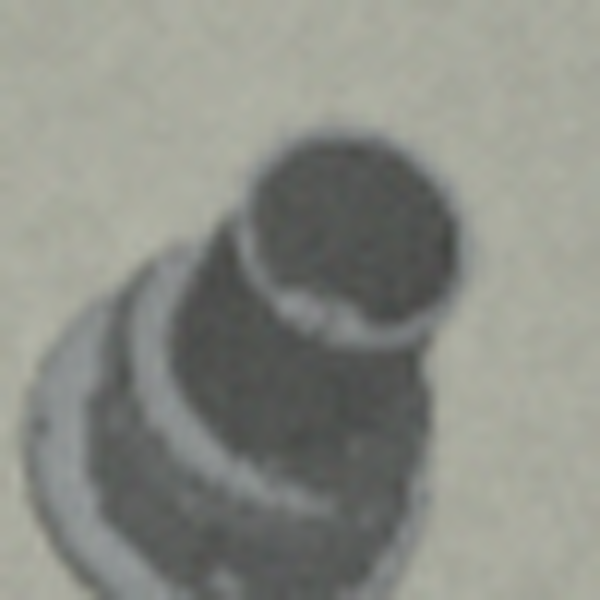

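View pics/d1t.png

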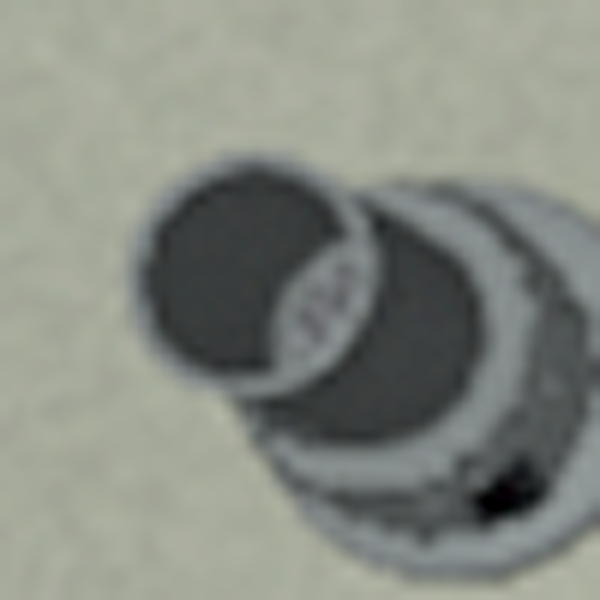

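View pics/d2.png

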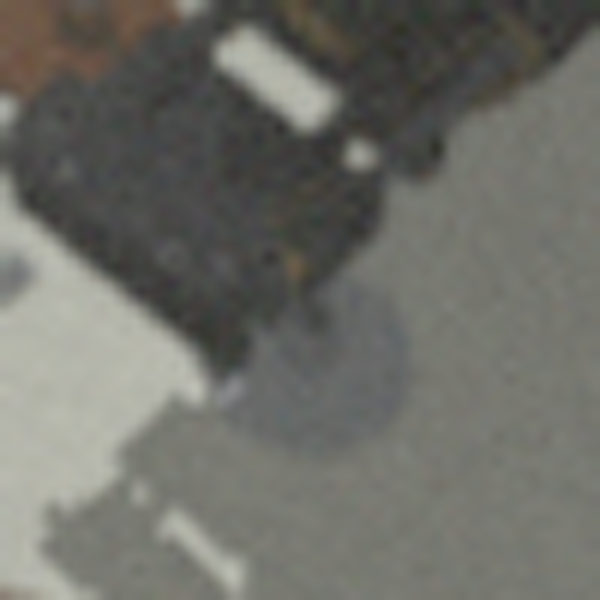

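```bash
python3 - <<'E'
from h import *
ims={n:cams.camera(n) for n in("scene","top")}
g={n:cv2.cvtColor(i,cv2.COLOR_RGB2GRAY) for n,i in ims.items()}
for n in g: cv2.imwrite(f"pics/d3_{n}.png",ims[n][:,:,::-1])
# rim outer: bright ring/bg. sample profiles across ellipse
for n,c,rr in (("scene",(379.8,275.3),9.),("top",(93,184.4),9.8)):
    pts=[]
    G=cv2.resize(g[n],None,fx=4,fy=4,interpolation=cv2.INTER_CUBIC).astype(float)
    for a in np.radians(range(0,360,10)):
        rs=np.arange(rr*.5,rr*1.25,.1)
        x=(c[0]+rs*np.cos(a)+.5)*4-.5;y=(c[1]+rs*np.sin(a)+.5)*4-.5
        v=cv2.remap(G.astype('f4'),x.astype('f4')[None],y.astype('f4')[None],cv2.INTER_LINEAR)[0]
        d=np.gradient(cv2.GaussianBlur(v[None],(9,1),2)[0]); k=d.argmax(); pts.append((c[0]+rs[k]*np.cos(a),c[1]+rs[k]*np.sin(a)))
    pts=np.array(pts,'f4'); e=cv2.fitEllipse(pts); d=np.linalg.norm(pts-e[0],axis=1); keep=abs(d-np.median(d))<1.2
    e=cv2.fitEllipse(pts[keep]); print(n,e,keep.sum(),plane(n,e[0],.144))
    g[n]=e
print(tri(g["scene"][0],g["top"][0]))
E
```

```text
scene ((380.1275634765625, 274.6806335449219), (15.016921043395996, 18.45694351196289), 119.0411605834961) 28 [0.5076985  0.44995059 0.144     ]
top ((92.10305786132812, 184.26661682128906), (16.779993057250977, 18.729257583618164), 43.204776763916016) 33 [0.50936309 0.4485342  0.144     ]
(array([0.50871264, 0.44919122, 0.14466445]), np.float64(0.0020565579656091765))
```

Emit:
{"name": "arm_command", "arguments": {
  "increments": [
    {"gripper":60,"dx":0.0027,"dy":0.0003,"dz":0.02,"spin":0},
    {"gripper":60,"dx":0,"dy":0,"dz":0.02,"spin":0},
    {"gripper":60,"dx":0,"dy":0,"dz":0.01,"spin":0},
    {"gripper":60,"dx":0,"dy":0,"dz":0.006,"spin":0},
    {"gripper":60,"dx":0,"dy":0,"dz":0,"spin":0},
    {"gripper":60,"dx":0,"dy":0,"dz":0,"spin":0},
    {"gripper":60,"dx":0,"dy":0,"dz":0,"spin":0},
    {"gripper":60,"dx":0,"dy":0,"dz":0,"spin":0}
  ]
}}

```text
time: 38.1
ee_pos: [0.4658, 0.0955, 0.0198]
eef_rot: [0.707, 0.708, 0.0, 0.0]
ft_force: [0.1, -0.4, -1.0]
width: 0.0525
```

Emit:
{"name": "arm_command", "arguments": {
  "increments": [
    {"gripper":60,"dx":-0.0024,"dy":-0.001,"dz":0.002,"spin":0},
    {"gripper":60,"dx":0,"dy":0,"dz":0.003,"spin":0},
    {"gripper":60,"dx":0,"dy":0,"dz":0.002,"spin":0},
    {"gripper":10,"dx":0,"dy":0,"dz":0,"spin":0},
    {"gripper":10,"dx":0,"dy":0,"dz":0,"spin":0},
    {"gripper":10,"dx":0,"dy":0,"dz":0,"spin":0},
    {"gripper":10,"dx":0,"dy":0,"dz":0,"spin":0},
    {"gripper":10,"dx":0,"dy":0,"dz":0,"spin":0}
  ],
  "grip_force": 20
}}

```text
time: 39.1
ee_pos: [0.4647, 0.0932, 0.0126]
eef_rot: [0.707, 0.708, 0.0, 0.0]
ft_force: [-0.2, 0.0, -0.2]
width: 0.0152
```

Emit:
{"name": "arm_command", "arguments": {
  "increments": [
    {"gripper":10,"dx":0,"dy":0,"dz":0,"spin":0},
    {"gripper":10,"dx":0,"dy":0,"dz":0,"spin":0},
    {"gripper":10,"dx":0,"dy":0,"dz":0,"spin":0},
    {"gripper":10,"dx":0,"dy":0,"dz":0,"spin":0},
    {"gripper":10,"dx":0,"dy":0,"dz":0,"spin":0},
    {"gripper":10,"dx":0,"dy":0,"dz":0,"spin":0},
    {"gripper":10,"dx":0,"dy":0,"dz":0,"spin":0},
    {"gripper":10,"dx":0,"dy":0,"dz":0,"spin":0}
  ]
}}

```text
time: 40.1
ee_pos: [0.4648, 0.0932, 0.0126]
eef_rot: [0.707, 0.708, 0.0, 0.0]
ft_force: [1.5, -0.2, 1.1]
width: 0.0157
```

Emit:
{"name": "arm_command", "arguments": {
  "increments": [
    {"gripper":10,"dx":0,"dy":0,"dz":-0.02,"spin":0},
    {"gripper":10,"dx":0,"dy":0,"dz":-0.04,"spin":0},
    {"gripper":10,"dx":0,"dy":0,"dz":-0.05,"spin":0},
    {"gripper":10,"dx":0.02,"dy":0,"dz":-0.05,"spin":0},
    {"gripper":10,"dx":0.04,"dy":0.004,"dz":-0.02,"spin":0},
    {"gripper":10,"dx":0.05,"dy":0.006,"dz":0,"spin":0},
    {"gripper":10,"dx":0.05,"dy":0.007,"dz":0,"spin":0},
    {"gripper":10,"dx":0.05,"dy":0.007,"dz":0,"spin":0}
  ]
}}

```text
time: 41.1
ee_pos: [0.4883, 0.3043, 0.192]
eef_rot: [0.707, 0.707, -0.001, 0.0]
ft_force: [0.4, -0.7, -0.5]
width: 0.0151
```

Emit:
{"name": "arm_command", "arguments": {
  "increments": [
    {"gripper":10,"dx":0.05,"dy":0.007,"dz":0,"spin":0},
    {"gripper":10,"dx":0.045,"dy":0.006,"dz":0,"spin":0},
    {"gripper":10,"dx":0.03,"dy":0.004,"dz":0,"spin":0},
    {"gripper":10,"dx":0.015,"dy":0.002,"dz":0,"spin":0},
    {"gripper":10,"dx":0.0063,"dy":0.0012,"dz":0,"spin":0},
    {"gripper":10,"dx":0,"dy":0,"dz":0.01,"spin":0},
    {"gripper":10,"dx":0,"dy":0,"dz":0,"spin":0},
    {"gripper":10,"dx":0,"dy":0,"dz":0,"spin":0}
  ]
}}

```text
time: 42.1
ee_pos: [0.5087, 0.4486, 0.1826]
eef_rot: [0.707, 0.707, -0.0, 0.0]
ft_force: [-0.3, 0.1, -0.8]
width: 0.0151
```

```bash
python3 - <<'E'
from h import *
s=read_state();print(s["ee_pos"],s["ft_force"],s["width"])
enh("scene",(.51,.45,.18),30,10,"pics/e1.png",.6)
E
```

```text
[0.50868801 0.44857473 0.18257037] [-0.33052085  0.10941479 -0.78511834] 0.015082478685200346
pics/e1.png origin 352 239
```

View pics/e1.png

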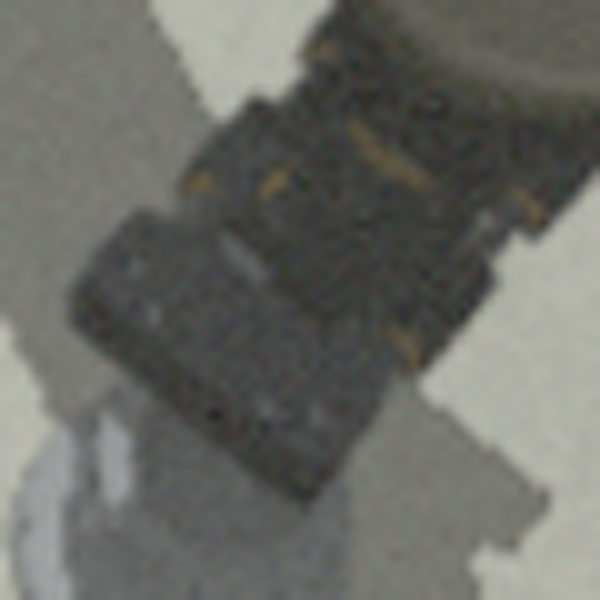

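Emit:
{"name": "arm_command", "arguments": {
  "increments": [
    {"gripper":10,"dx":0.0008,"dy":0.0003,"dz":0.01,"spin":0},
    {"gripper":10,"dx":0,"dy":0,"dz":0.007,"spin":0},
    {"gripper":10,"dx":0,"dy":0,"dz":0.004,"spin":0},
    {"gripper":10,"dx":0,"dy":0,"dz":0.003,"spin":0},
    {"gripper":10,"dx":0,"dy":0,"dz":0.002,"spin":0},
    {"gripper":10,"dx":0,"dy":0,"dz":0.002,"spin":0},
    {"gripper":10,"dx":0,"dy":0,"dz":0.001,"spin":0},
    {"gripper":10,"dx":0,"dy":0,"dz":0,"spin":0}
  ]
}}

```text
time: 43.15
ee_pos: [0.5085, 0.4503, 0.1535]
eef_rot: [0.706, 0.708, -0.0, 0.0]
ft_force: [0.2, -0.3, -1.5]
width: 0.0149
```

Emit:
{"name": "arm_command", "arguments": {
  "increments": [
    {"gripper":10,"dx":0,"dy":0,"dz":0.001,"spin":0},
    {"gripper":10,"dx":0,"dy":0,"dz":0.0005,"spin":0},
    {"gripper":10,"dx":0,"dy":0,"dz":0,"spin":0},
    {"gripper":10,"dx":0,"dy":0,"dz":0,"spin":0},
    {"gripper":10,"dx":0,"dy":0,"dz":0,"spin":0},
    {"gripper":10,"dx":0,"dy":0,"dz":0,"spin":0},
    {"gripper":10,"dx":0,"dy":0,"dz":0,"spin":0},
    {"gripper":10,"dx":0,"dy":0,"dz":0,"spin":0}
  ]
}}

```text
time: 44.15
ee_pos: [0.5085, 0.4503, 0.152]
eef_rot: [0.707, 0.708, -0.0, 0.0]
ft_force: [0.3, 0.2, -1.3]
width: 0.0151
```

Emit:
{"name": "arm_command", "arguments": {
  "increments": [
    {"gripper":10,"dx":-0.0006,"dy":0,"dz":0.0005,"spin":0},
    {"gripper":10,"dx":0,"dy":0,"dz":0.0005,"spin":0},
    {"gripper":10,"dx":0,"dy":0,"dz":0.0005,"spin":0},
    {"gripper":10,"dx":0,"dy":0,"dz":0.0004,"spin":0},
    {"gripper":10,"dx":0,"dy":0,"dz":0,"spin":0},
    {"gripper":10,"dx":0,"dy":0,"dz":0,"spin":0},
    {"gripper":10,"dx":0,"dy":0,"dz":0,"spin":0},
    {"gripper":10,"dx":0,"dy":0,"dz":0,"spin":0}
  ]
}}

```text
time: 45.15
ee_pos: [0.5086, 0.4499, 0.1506]
eef_rot: [0.707, 0.708, 0.0, 0.0]
ft_force: [-0.5, -1.4, 6.4]
width: 0.0154
```

Emit:
{"name": "arm_command", "arguments": {
  "increments": [
    {"gripper":22,"dx":0,"dy":0,"dz":-0.0003,"spin":0},
    {"gripper":25,"dx":0,"dy":0,"dz":0,"spin":0},
    {"gripper":40,"dx":0,"dy":0,"dz":0,"spin":0},
    {"gripper":55,"dx":0,"dy":0,"dz":0,"spin":0},
    {"gripper":55,"dx":0,"dy":0,"dz":-0.01,"spin":0},
    {"gripper":55,"dx":0,"dy":0,"dz":-0.03,"spin":0},
    {"gripper":55,"dx":0,"dy":0,"dz":-0.05,"spin":0},
    {"gripper":55,"dx":-0.04,"dy":0,"dz":-0.02,"spin":0}
  ]
}}

```text
time: 46.15
ee_pos: [0.507, 0.413, 0.2641]
eef_rot: [0.705, 0.709, 0.002, -0.001]
ft_force: [0.8, -0.5, -0.1]
width: 0.0477
```

Emit:
{"name": "arm_command", "arguments": {
  "increments": [
    {"gripper":55,"dx":-0.06,"dy":0,"dz":0,"spin":0},
    {"gripper":55,"dx":-0.06,"dy":0,"dz":0,"spin":0},
    {"gripper":55,"dx":-0.06,"dy":0,"dz":0,"spin":0},
    {"gripper":55,"dx":-0.06,"dy":0,"dz":0,"spin":0},
    {"gripper":55,"dx":-0.06,"dy":0,"dz":0,"spin":0},
    {"gripper":55,"dx":0,"dy":0,"dz":0,"spin":0},
    {"gripper":55,"dx":0,"dy":0,"dz":0,"spin":0},
    {"gripper":55,"dx":0,"dy":0,"dz":0,"spin":0}
  ]
}}

```text
time: 47.15
ee_pos: [0.5088, 0.1117, 0.2608]
eef_rot: [0.705, 0.709, 0.0, 0.0]
ft_force: [0.3, 0.5, -0.1]
width: 0.0482
```

```bash
python3 - <<'E'
from h import *
s=read_state();print(s["ee_pos"],s["ft_force"],s["width"])
enh("scene",(.51,.45,.12),25,12,"pics/f1.png",.7)
enh("top",(.51,.45,.12),25,12,"pics/f1t.png",.7)
for n in ("scene","top"): 
    im=cams.camera(n); cv2.imwrite(f"pics/f2_{n}.png",im[:,:,::-1]); print(n,proj(n,(.509,.4495,.148)),proj(n,(.509,.4495,.168)))
E
```

```text
[0.50883679 0.11170482 0.26083338] [ 0.26475033  0.4694213  -0.05817019] 0.04823910798491155
pics/f1.png origin 352 253
pics/f1t.png origin 69 160
scene [380.05444699 274.31174517] [381.76853204 271.37157555]
top [ 91.15461066 184.11581105] [ 88.20000581 182.63493061]
```

View pics/f1.png

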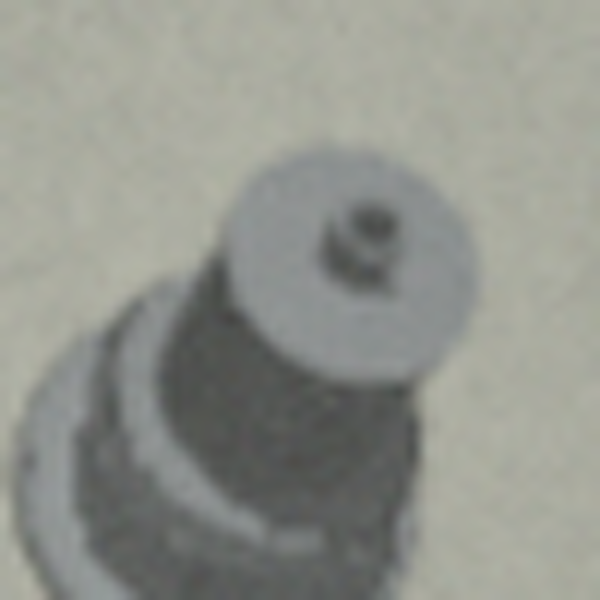

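View pics/f1t.png

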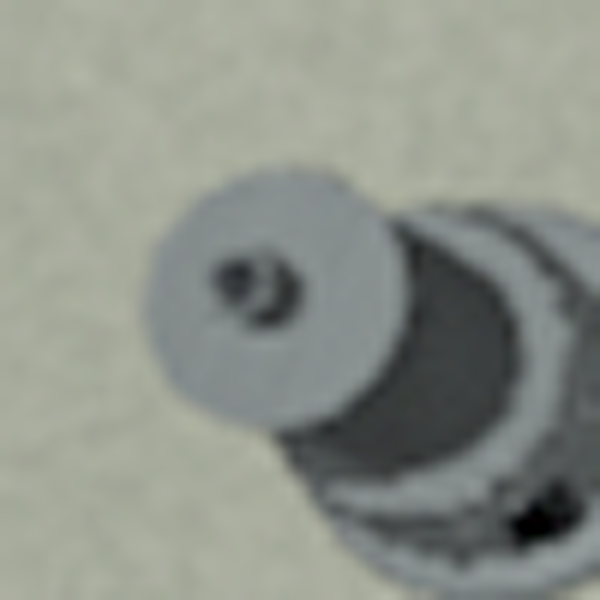

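View pics/f2_scene.png

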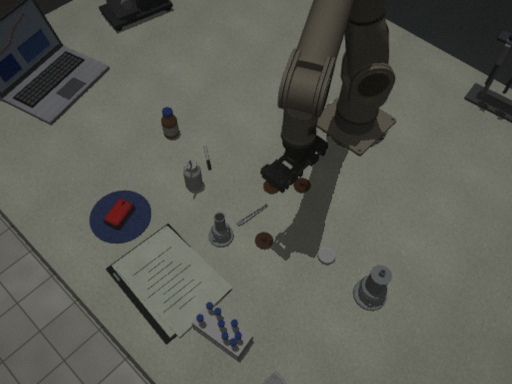

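```bash
python3 - <<'E'
from bench import job
print(job.close_job())
E
```

```text
the job is handed in; nothing more can be done
None
```

I put both filter holders back together and handed the job in after about 47 s of robot time. On each stand the screen went in first, then the funnel. The steel lid went on the wide funnel last, and I left the brown look-alikes alone.

- **Funnels and lid:** each was lowered slowly until it touched, then released. Contact came within 0.2 mm of the worked-out seated height, with only 4 to 7 N of force. The highest force I saw in the readouts was about 7 N.
- **Last pictures:** the narrow funnel's rim, the wide funnel's rim and the lid's disc and knob lie within about 1 pixel (roughly 3 mm) of where a fully seated, level part should appear. Both screens were seen lying in their recesses before the funnels covered them.
- **Bottles:** in the last scene picture the amber bottle and the wash bottle stand where they were. I compared them by eye only.
- **Disagreements:** the two cameras differed by about 2 mm from each other, which fits their stated calibration. The gripper read about 1 to 1.5 mm less than the true width on the screens. Neither caused a problem.

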